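Load the full reagent pack in the analyser

TASK

Three opaque reagent packs that look the same stand in the aluminium rack: one is full, the other two are used up, and only the weight tells. Find the full one by lifting them, load it nose first into the bay of the analyser and push it home until the catch drops and holds it, and leave the two used-up packs standing in their rack. Do not disturb the beaker or the dropper bottle.

Things in the scene. Friction and masses are not known exactly. Their poses are not given: they have to be found in the camera images.
- pack_a: grey reagent pack, looks like the other two; body 96 (x) x 48 (y) x 56 mm high; origin: centre of its underside. Nose (dark septum) at x = +48 mm. Tail fin: upright, 14 mm thick (y), x = -48 to -76 mm, 12 to 50 mm above the underside. Boss on top at the nose, 8 mm high, 22 wide, x = 16 to 49.5 mm. Used up 0.14 to 0.18 kg, full 0.37 to 0.47 kg; which one is full changes
- pack_b: grey reagent pack, looks like the other two; body 96 (x) x 48 (y) x 56 mm high; origin: centre of its underside. Nose (dark septum) at x = +48 mm. Tail fin: upright, 14 mm thick (y), x = -48 to -76 mm, 12 to 50 mm above the underside. Boss on top at the nose, 8 mm high, 22 wide, x = 16 to 49.5 mm. Used up 0.14 to 0.18 kg, full 0.37 to 0.47 kg; which one is full changes
- pack_c: grey reagent pack, looks like the other two; body 96 (x) x 48 (y) x 56 mm high; origin: centre of its underside. Nose (dark septum) at x = +48 mm. Tail fin: upright, 14 mm thick (y), x = -48 to -76 mm, 12 to 50 mm above the underside. Boss on top at the nose, 8 mm high, 22 wide, x = 16 to 49.5 mm. Used up 0.14 to 0.18 kg, full 0.37 to 0.47 kg; which one is full changes
- pack_rack: fixed aluminium rack, base plate 5 mm thick under the packs. Origin: on the bench under the middle place. Places at y = -80, 0, 80 mm, x = 0, one pack in each, nose to the rack's -x, its fin in a 23 mm wide open-topped slot of the 56 mm high back rail (x = 51 to 81 mm), where it cannot be gripped; packs lift straight up. 32 mm free between packs, dividers 15 mm high
- analyser: fixed white analyser. Origin: on the bench under the middle of the bay's mouth; x points into the bay. Bay 55 mm wide inside, 90 outside; floor 7.5 mm above the bench, roof z = 75 to 80 mm, black catch tab to z = 84 mm. In front a sill at floor height to x = -72 mm between guide rails to z = 17 mm that flare from 54 to 60 mm. From x = 108 mm on a tower 180 mm wide, 152 mm high
- bay_home (a point): where a pack's origin stands when the catch holds it: 5.5 mm above the bench, 43 mm behind the mouth, axes as the analyser's. The tail face is then about 5 mm outside the mouth: fingers at the pack's sides do not fit in, only fin and tail are free. The catch falls once the pack is pushed about 2 mm past this point; the rear stop is 6 mm past it
- coupler (a joint): sprung coupler deep in the bay, pressed in by the nose: m, 0 = free (face 84.5 mm behind the mouth), about 0.008 with the pack held by the catch, 0.014 = pack at the rear stop; 1 N at first touch, 6 N fully in; it pushes a pack that is not caught back out
- level_plate (a joint): load-sensing steel floor plate of the bay: m, 0 = up (empty bay or a used-up pack), 0.002 = pressed down by the weight of a full pack that stands free on it
- catch (a joint): sprung steel catch in the roof of the bay: rad, 0 = down (idle, or fallen behind the boss of a pack), rises to about 0.2 while the boss passes under it
- beaker: glass beaker, 55 mm across, 70 mm high, a bystander; origin: centre of its underside
- dropper: brown dropper bottle, 33 mm across, 102 mm high, a bystander; origin: centre of its underside
There are look-alikes about, which are no part of the job. Leave any green look-alike of the pack_c alone.

How it is judged:
By the outcome, as a careful person would: the job done as asked, in the order asked, and still so for the second after the job is handed in, with the robot touching nothing.
It also fails if it takes over 72 s, if anything falls off the work surface, if the arm or the gripper's body presses on something with over 40 N, if the wrist force passes 120 N, or if a joint passes its speed limit or range.

ROBOT

A 6-joint arm with a two-finger parallel gripper is mounted at the origin on a cart in front of the work surface, level with it; the furniture and walls round the work are solid. World frame = base frame: x ahead of the robot, y to its left, z up, the work surface at z = 0. Lengths are in m, angles in rad, forces in N, time in s.
With the tool pointing down it reaches from about 0.3 to 0.95 m from the base axis. Payload 3.1 kg.
Tool frame: the origin (TCP) lies on the centre line of the jaws, within the pads' length; the fingertips stand 19 mm ahead of it and the grasp point (between the pads) is the TCP; z points along the fingers, y is the direction in which the jaws open and shut (so a half turn about z gives the same grasp; the last joint's range is limited). The gripper opens to 85 mm and grips with 20 to 120 N. Pads are 22 mm wide; open, the fingers measure 114 mm over their backs; the gripper's body (76 mm by 85 mm) begins 54 mm behind the grasp point. The pads swing forward as they close: fully open they stand 13 mm farther back than shut.
Start: joints at [1.132, 0.308, 1.634, -0, 1.2, -0.07], TCP at [0.225, 0.583, 0.211] pointing down, gripper open.
Joint ranges: [-3.06, 3.06], [-0.79, 1.96], [0.05, 2.63], [-1.19, 4.34], [0.05, 2.64], [-2.94, 2.94]. Speed limits (rad/s): [2.79, 2.79, 3.14, 3.14, 3.14, 3.14].

INTERFACE

Orientations are given as a unit quaternion [w, x, y, z].
In Python, from plant import manip gives the robot as it stands. The module is installed in compiled form; this text tells all that it offers.
- The arm moves only by the tool servo_tool, never from a script. Its argument "targets" is a list of rows, each a list of 7 numbers: the turn, a rotation vector about the tool's x, y, z in rad, then the shift along the tool's x, y, z in cm, then the opening in per cent of the stroke, from 0 (shut) to 100 (fully open). In form: [[ax, ay, az, dx, dy, dz, claw], ...]. A call has 1 to 12 rows; each row is the pose to reach, as a shift and turn from the pose measured when the call began, along the tool's axes at that moment; what a row does not reach only later rows make up. A row lasts 1/10 s, in which the tool goes at most 50 mm and 8.59 degrees, less where a joint would pass 70% of its speed; a pose out of reach is approached as far as the arm can. A call with a gripper value outside its range is refused whole. The fingers move at their own pace and stop on an object; "newtons" is the grip in N (left out, the last holds). Time passes only in rows, so rows that repeat a pose let the fingers close. It gives the time, the measured TCP pose, the force and the opening at its end, in the units of the state.
- manip.state(): the state, without advancing time (a new reading comes with each control period).
- manip.grab_frame(name): name is "side" or "top" or "wrist"; returns (picture, depth): 480x640x3 uint8, red, green, blue; 480x640 float32, m along the optical axis (not along the pixel's ray), 0 where there is no reading.
- manip.get_calibration(name): a dict with "fx", "fy", "cx", "cy" (pixels), "pose" (4x4, takes a point from camera to world coordinates); the wrist camera has in their place "mount" (4x4, takes a point from camera to tool coordinates, whose origin is the TCP and whose axes are the flange's). Camera axes: x right, y up, looking along -z (the intrinsics and any distortion apply to the point x, -y, -z); pixel columns grow to the right and rows downward; lengths in m; the calibration is good to about 2 mm. The wrist camera is an equidistant fisheye: a pixel r from the principal point sees the ray r / f radians off the axis. A picture is of the moment at which its call begins: read the wrist's pose just before it. get_calibration takes no time and is no camera call.
- manip.hand_in(): hands the job in, once; it reports no verdict.
The state is a dict: "time": time; "q": joint angles; "joint_velocities": joint speeds; "tau": joint torques, N m; "ee_pos": TCP position; "tool_rot": TCP orientation; "contact_force": force on the tool from outside, world axes, zero at the start; "torque": the same for the moment, N m; "finger_gap": finger opening in m.
Only numpy, scipy, OpenCV 4.12 (cv2) and the standard library are available. Lean on these libraries where they do the work, as an engineer would, in place of code of your own. Each camera call takes 0.05 s, during which the arm holds its last target.

## Working session

There is one attempt and no reset: what is moved stays moved. The work goes in short steps, Python scripts to look and compute and a tool call to move; the robot and the scene stay as the last step left them, time stands still between calls to the robot, and variables do not carry over. Pictures are saved under pics/ and viewed, and the job is handed in when it is done.

Besides the shell and the picture viewer there is one more tool, called after ">>>" as name(argument=value, ...), one argument or row to a line, values as JSON. servo_tool: Moves the arm, as the interface text tells. Its arguments: {"type":"object","properties":{"targets":{"type":"array"},"newtons":{"type":"number"}},"required":["targets"]}

```bash
mkdir -p pics; ls; python3 - <<'E'
from plant import manip
import cv2,numpy as np
s=manip.state(); print({k:np.round(v,4) for k,v in s.items()})
for n in("side","top"):
    p,d=manip.grab_frame(n); cv2.imwrite(f"pics/{n}0.png",p[:,:,::-1]); np.save(f"pics/{n}0d.npy",d)
    c=manip.get_calibration(n);print(n,{k:np.round(v,4) for k,v in c.items()})
print(manip.get_calibration("wrist"))
E
```

```text
pics
{'time': np.float64(0.0), 'q': array([ 1.1323,  0.309 ,  1.6352, -0.    ,  1.1997, -0.0697]), 'joint_velocities': array([ 0.0011,  0.0019, -0.0016,  0.0002,  0.0002, -0.0007]), 'tau': array([ 7.00000e-04, -4.15245e+01, -2.76671e+01, -1.00000e-04,
        1.00000e-02, -0.00000e+00]), 'ee_pos': array([0.225 , 0.5822, 0.2099]), 'tool_rot': array([-3.000e-04,  1.833e-01,  9.831e-01, -1.100e-03]), 'contact_force': array([ 0.734 ,  0.4298, -0.2527]), 'torque': array([ 0.0221, -0.0041,  0.0036]), 'finger_gap': np.float64(0.0853)}
side {'fx': np.float64(501.5273), 'fy': np.float64(501.5273), 'cx': np.float64(332.8318), 'cy': np.float64(241.7223), 'pose': array([[ 0.9769,  0.1313, -0.1688,  0.3636],
       [-0.2137,  0.6282, -0.7481, -0.7836],
       [ 0.0078,  0.7669,  0.6417,  0.7137],
       [ 0.    ,  0.    ,  0.    ,  1.    ]])}
top {'fx': np.float64(438.6042), 'fy': np.float64(438.6042), 'cx': np.float64(321.5291), 'cy': np.float64(240.1603), 'pose': array([[ 0.102 ,  0.9689, -0.2253,  0.2854],
       [-0.9948,  0.0985, -0.0266, -0.0495],
       [-0.0036,  0.2269,  0.9739,  1.162 ],
       [ 0.    ,  0.    ,  0.    ,  1.    ]])}
{'fx': 371.64829954431775, 'fy': 371.64829954431775, 'cx': 320.08317273021305, 'cy': 231.73949774980622, 'mount': array([[ 7.37946486e-05,  9.55330924e-01,  2.95538188e-01,
         7.49762753e-02],
       [ 9.99999951e-01, -1.60632094e-04,  2.69549470e-04,
         9.61274336e-04],
       [ 3.04981862e-04,  2.95538153e-01, -9.55330889e-01,
        -1.62418831e-01],
       [ 0.00000000e+00,  0.00000000e+00,  0.00000000e+00,
         1.00000000e+00]])}
```

View pics/side0.png

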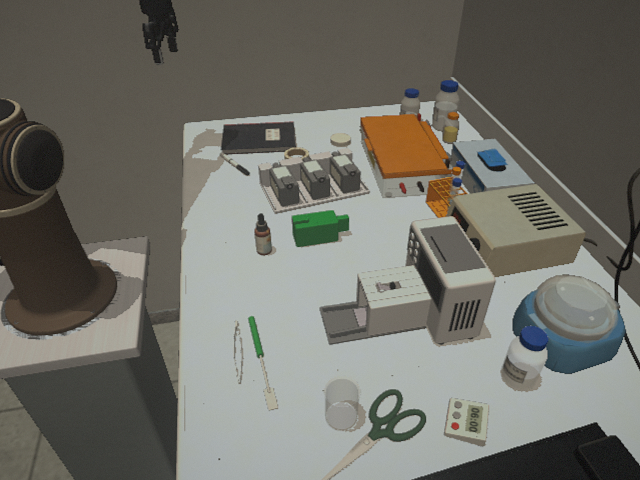

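View pics/top0.png

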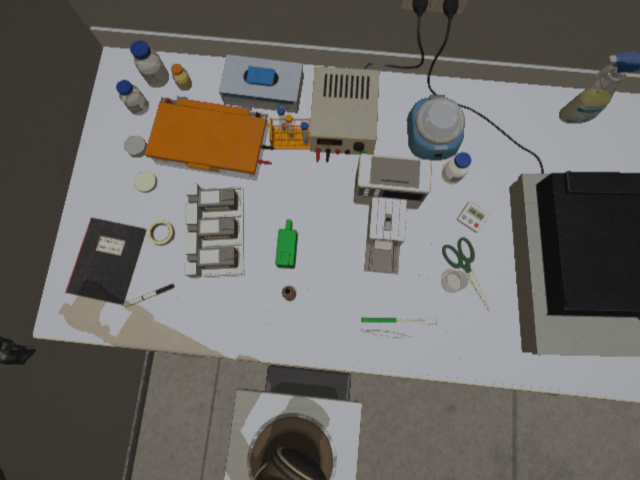

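The side view shows the packs at about (285,185), (316,176) and (346,170). The bay mouth is near (345,310), the green look-alike near (320,228), the dropper at (262,235) and the beaker at (342,405). In the top view, the rack's back rail is on the left (world +y) and the bay opens downward (toward the robot). Next I measure from zoomed crops and depth.

```bash
cat > h.py <<'E'
import numpy as np,cv2
from plant import manip
def world(cal,u,v,d):
    x=(u-cal['cx'])/cal['fx']*d; y=-(v-cal['cy'])/cal['fy']*d
    P=np.stack([x,y,-d,np.ones_like(d)],-1)
    return (P@cal['pose'].T)[...,:3]
def cloud(n,d):
    v,u=np.mgrid[0:480,0:640].astype(float)
    return world(manip.get_calibration(n),u,v,d.astype(float))
def onplane(n,u,v,z):
    c=manip.get_calibration(n);p=c['pose']
    r=p[:3,:3]@np.array([(u-c['cx'])/c['fx'],-(v-c['cy'])/c['fy'],-1.]);o=p[:3,3]
    return o+r*(z-o[2])/r[2]
E
python3 - <<'E'
from h import *
for n,(a,b,c,d) in {"top":(170,170,260,290),"side":(240,130,390,220)}.items():
    im=cv2.imread(f"pics/{n}0.png")[b:d,a:c]; f=5 if n=="top" else 5
    cv2.imwrite(f"pics/{n}0_rack.png",cv2.resize(im,None,fx=f,fy=f,interpolation=cv2.INTER_CUBIC))
im=cv2.imread("pics/top0.png")[140:290,340:440]; cv2.imwrite("pics/top0_an.png",cv2.resize(im,None,fx=4,fy=4,interpolation=cv2.INTER_CUBIC))
for n in("top","side"):
    W=cloud(n,np.load(f"pics/{n}0d.npy"))
    # height map: print medians bench
    P=W.reshape(-1,3); 
    m=(P[:,0]>.2)&(P[:,0]<.8)&(np.abs(P[:,1])<.4)&(np.abs(P[:,2])<.02)
    print(n,np.median(P[m],0))
    r=(P[:,1]>.05)&(P[:,1]<.4)&(P[:,0]>.35)&(P[:,0]<.8)&(P[:,2]>.055)&(P[:,2]<.066)
    print('packtops',P[r].min(0),P[r].max(0),r.sum())
E
```

```text
top [ 0.43586423 -0.01691184 -0.00084397]
packtops [0.3814299  0.05002671 0.05500515] [0.7927566  0.39203505 0.06598264] 2402
side [ 0.43304806 -0.19721313 -0.00098156]
packtops [0.38278717 0.05014316 0.05500196] [0.7997681  0.35278002 0.06597486] 1686
```

View pics/top0_rack.png

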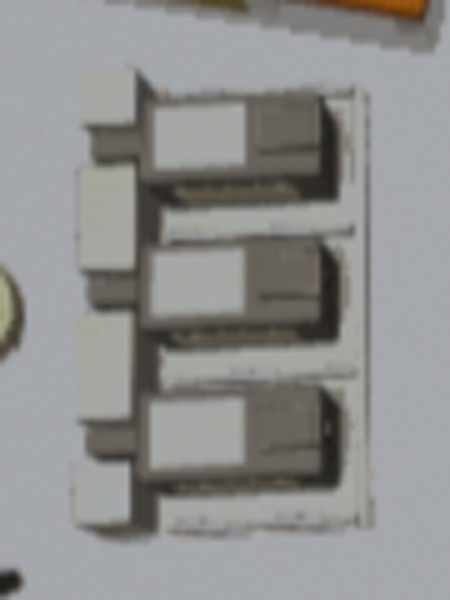

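View pics/top0_an.png

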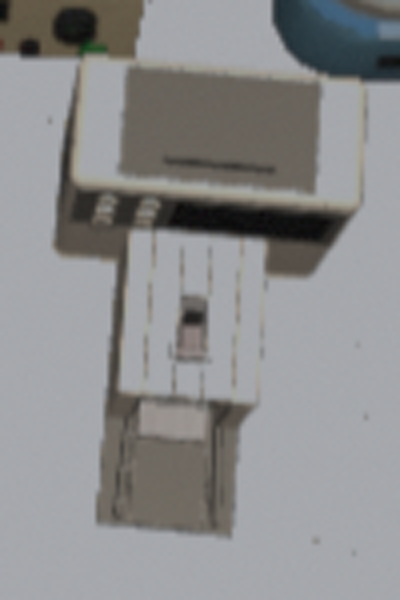

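View pics/side0_rack.png

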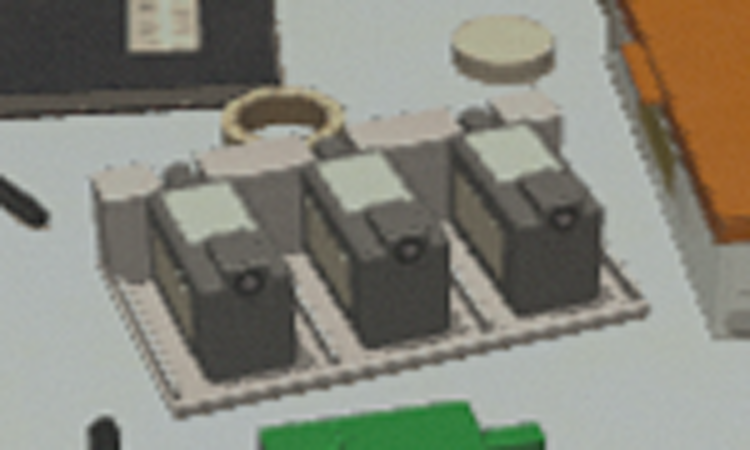

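The crops show three packs with noses to the right in the top view (world -y) and fins in the rail. The analyser mouth is at crop (190,400), with the sill below it.

```bash
python3 - <<'E'
from h import *
for n in("top","side"):
    W=cloud(n,np.load(f"pics/{n}0d.npy"))
    im=cv2.imread(f"pics/{n}0.png")
    ok=(W[...,0]>.3)&(W[...,0]<.9)&(np.abs(W[...,1])<.45)
    for name,lo,hi,(x0,x1,y0,y1) in [("packtop",.0575,.0645,(.35,.68,.1,.4)),("boss",.0665,.073,(.35,.68,.1,.3)),("rail",.051,.0575,(.35,.68,.2,.4)),
          ("roof",.076,.0825,(.4,.75,-.3,-.05)),("sill",.004,.011,(.35,.6,-.3,-.05)),("tower",.146,.156,(.5,.85,-.4,0)),("green",.045,.08,(.35,.6,-.05,.2)),("dropper",.02,.11,(.25,.45,0,.2)),("beaker",.03,.08,(.3,.6,-.4,-.2)),("hi",.02,.3,(.25,.75,-.3,.35))]:
        m=ok&(W[...,2]>lo)&(W[...,2]<hi)&(W[...,0]>x0)&(W[...,0]<x1)&(W[...,1]>y0)&(W[...,1]<y1)
        nc,l,st,ce=cv2.connectedComponentsWithStats(m.astype(np.uint8),connectivity=4)
        for i in range(1,nc):
            if st[i,4]<40: continue
            P=W[l==i]; r=cv2.minAreaRect((P[:,:2]*1000).astype(np.float32))
            print(n,name,st[i],"c",np.round(r[0],1),"sz",np.round(r[1],1),"ang",round(r[2],1),"z",np.round(np.median(P[:,2]),4), P[:,2].max().round(3))
E
```

```text
top packtop [198 188  37  19 434] c [628.7 270.1] sz [47.4 96.8] ang 8.5 z 0.0602 0.064
top packtop [197 217  38  20 434] c [549.4 259.3] sz [47.5 96.4] ang 9.0 z 0.06 0.064
top packtop [197 247  38  20 458] c [471.2 246.3] sz [46.9 96.2] ang 8.8 z 0.0601 0.064
top boss [221 192  14   8  79] c [632.8 238.9] sz [20.5 34.3] ang 4.2 z 0.0686 0.072
top boss [221 221  14   8  63] c [556.4 226.2] sz [19.7 33.9] ang 12.6 z 0.0685 0.073
top boss [221 251  14   9  86] c [475.8 214.3] sz [21.4 33.8] ang 6.4 z 0.0687 0.072
top rail [186 184  13  12 121] c [645.8 338.6] sz [31.4 32.6] ang 9.7 z 0.0543 0.057
top rail [185 196  15  29 232] c [588.7 330.6] sz [77.6 32.6] ang 3.9 z 0.0544 0.057
top rail [188 226  11   5  43] c [540.4 317.8] sz [11.6 26.5] ang 4.2 z 0.0542 0.057
top rail [185 232  13  22 218] c [499.7 317.7] sz [57.8 31.5] ang 12.7 z 0.0545 0.057
top rail [184 263  14  13 130] c [433.1 306.1] sz [31.1 31.5] ang 4.3 z 0.0541 0.057
top roof [ 369  197   40   45 1205] c [ 609.  -182.8] sz [ 95.3 112.1] ang 89.3 z 0.079 0.082
top sill [371 240  23  34 535] c [ 525.8 -184.2] sz [87.9 56.7
[... 2958 characters left out ...]
  36 432] c [398.4  45.4] sz [32.5 27.4] ang 10.6 z 0.0558 0.101
side beaker [366 293  30  34 794] c [ 577. -215.] sz [45.8 29.6] ang 0.4 z 0.0677 0.08
side beaker [ 324  375   36   46 1051] c [ 472.6 -369.5] sz [55.4 52.1] ang 78.5 z 0.052 0.072
side hi [ 364  136   42   58 1385] c [723.7 243.5] sz [ 53.5 213.6] ang 0.9 z 0.078 0.086
side hi [ 258  149  103   53 3169] c [547.2 274.5] sz [246.6 139.3] ang 9.1 z 0.0541 0.071
side hi [ 291  210   58   31 1279] c [527.5  70. ] sz [125.7  52.1] ang 0.5 z 0.0499 0.065
side hi [254 213  17  36 432] c [398.4  45.4] sz [32.5 27.4] ang 10.6 z 0.0558 0.101
side hi [  356   216   139   123 10963] c [ 651.6 -184.2] sz [196.6 182.9] ang 0.0 z 0.095 0.155
```

```bash
cat >> h.py <<'E'
from scipy.spatial.transform import Rotation as R
def pose():
    s=manip.state();q=s['tool_rot'];return np.array(s['ee_pos']),R.from_quat([q[1],q[2],q[3],q[0]]),s
def delta(xyz,yawy):
    "tool down, tool y axis at world angle yawy deg"
    p,r,s=pose();a=np.radians(yawy)
    y=np.array([np.cos(a),np.sin(a),0]);z=np.array([0,0,-1.]);x=np.cross(y,z)
    t=R.from_matrix(np.stack([x,y,z],1))
    rv=(r.inv()*t).as_rotvec(); d=r.inv().apply(np.array(xyz)-p)*100
    return np.round(rv,4),np.round(d,2)
E
python3 -c "
from h import *
print(delta([.545,.24,.2],8.8))"
```

```text
(array([-2.0000e-03,  1.0000e-03,  1.0484e+00]), array([-42.19, -20.38,   1.04]))
```

>>> servo_tool(
  targets=[
    [0,0,1.0484,-42.2,-20.4,1.0,73],
    [0,0,1.0484,-42.2,-20.4,1.0,73],
    [0,0,1.0484,-42.2,-20.4,1.0,73],
    [0,0,1.0484,-42.2,-20.4,1.0,73],
    [0,0,1.0484,-42.2,-20.4,1.0,73],
    [0,0,1.0484,-42.2,-20.4,1.0,73],
    [0,0,1.0484,-42.2,-20.4,1.0,73],
    [0,0,1.0484,-42.2,-20.4,1.0,73],
    [0,0,1.0484,-42.2,-20.4,1.0,73],
    [0,0,1.0484,-42.2,-20.4,1.0,73],
    [0,0,1.0484,-42.2,-20.4,1.0,73],
    [0,0,1.0484,-42.2,-20.4,1.0,73],
  ],
)

```text
time: 1.3
ee_pos: [0.5442, 0.2401, 0.1998]
tool_rot: [-0.001, 0.651, 0.759, -0.002]
contact_force: [0.1, 0.1, 0.1]
finger_gap: 0.0622
```

```bash
python3 - <<'E'
from h import *
p,r,s=pose()
im,d=manip.grab_frame("wrist"); cv2.imwrite("pics/w1.png",im[:,:,::-1]); np.savez("pics/w1.npz",d=d,p=p,q=r.as_quat())
print(s['time'],p,r.as_matrix().round(3),s['contact_force'],s['finger_gap'],s['q'])
E
```

```text
1.3 [0.54419973 0.24008254 0.19980228] [[-0.152  0.988 -0.003]
 [ 0.988  0.152 -0.001]
 [-0.001 -0.003 -1.   ]] [0.08392286 0.07874012 0.13244957] 0.06218490723671625 [ 3.42511107e-01  2.63597850e-01  1.71511351e+00 -4.32540077e-04
  1.16612765e+00  1.89923891e-01]
```

View pics/w1.png

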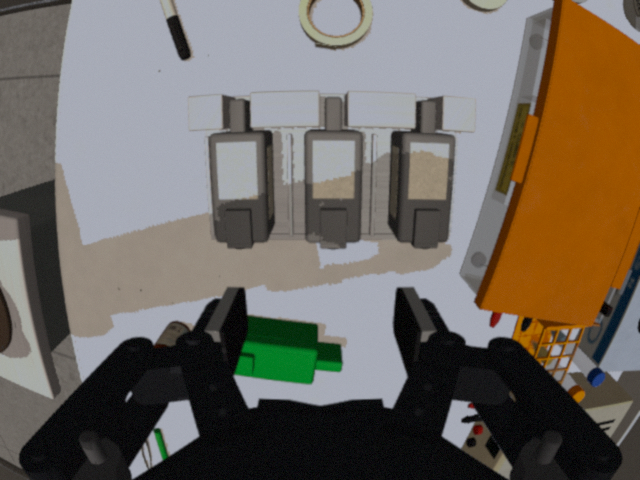

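The wrist view shows the three packs squarely aligned, with bodies at columns 210–272, 306–362 and 391–455 and rows about 130–240. The green look-alike is at (280,350). Next I refine the pack positions from this view.

```bash
cat >> h.py <<'E'
def wcloud(d,p,r):
    c=manip.get_calibration("wrist");v,u=np.mgrid[0:480,0:640].astype(float)
    x=u-c['cx'];y=v-c['cy'];rr=np.hypot(x,y)+1e-9;th=rr/c['fx']
    s=np.tan(th)/rr; P=np.stack([x*s*d,-y*s*d,-d,np.ones_like(x)],-1)
    T=(P@c['mount'].T)[...,:3]
    return r.apply(T.reshape(-1,3)).reshape(480,640,3)+p
E
python3 - <<'E'
from h import *
z=np.load("pics/w1.npz");W=wcloud(z['d'].astype(float),z['p'],R.from_quat(z['q']))
for name,lo,hi in(("pack",.057,.0645),("boss",.0665,.073),("rail",.05,.0575)):
    m=(W[...,2]>lo)&(W[...,2]<hi)&(W[...,1]>.15)&(W[...,1]<.4)&(W[...,0]<.68)
    nc,l,st,ce=cv2.connectedComponentsWithStats(m.astype(np.uint8),connectivity=4)
    for i in range(1,nc):
        if st[i,4]<150: continue
        P=W[l==i]; r=cv2.minAreaRect((P[:,:2]*1000).astype(np.float32))
        print(name,st[i],np.round(r[0],1),np.round(r[1],1),round(r[2],1),np.median(P[:,2]).round(4))
E
```

```text
pack [ 304  130   59  112 5413] [552.1 262.2] [47.7 94.7] 8.9 0.0607
pack [ 209  131   60  114 5094] [473.4 249.1] [48.8 96.8] 8.4 0.0607
pack [ 397  132   59  115 4850] [631.2 273.1] [48.4 97.5] 9.3 0.0607
boss [321 209  26  40 999] [557.7 229.5] [21.  34.1] 8.8 0.0687
boss [225 210  28  39 982] [478.5 216.7] [22.2 34.2] 8.6 0.0687
boss [413 210  28  39 947] [635.7 240.9] [22.2 34.5] 9.1 0.0688
rail [ 250   90   69   38 2473] [502.2 320.5] [56.  30.3] 8.8 0.0556
rail [ 347   91   69   38 2440] [581.6 332.7] [57.3 30.4] 8.7 0.0557
rail [ 188   94   37   37 1246] [436.1 310.3] [32.1 30.3] 8.3 0.0556
rail [ 440   95   36   38 1201] [647.8 342.9] [31.8 30.3] 8.9 0.0556
rail [325  96  20  35 591] [543.6 323. ] [15.4 28.4] 9.1 0.0544
rail [222  99  27  34 561] [463.2 310. ] [22.1 27.8] 6.4 0.0545
rail [415 100  23  34 546] [619.1 334.3] [19.6 28.4] 10.4 0.0545
rail [395 132  12 107 220] [607.7 271. ] [ 4.6 93.8] 6.8 0.0544
```

```bash
python3 -c "
from h import *
print(delta([.55,.266,.044],8.8))"
```

```text
(array([-0.0028,  0.001 ,  0.0006]), array([ 2.42,  1.04, 15.59]))
```

>>> servo_tool(
  targets=[
    [-0.0028,0.001,0,2.4,1.0,3,73],
    [-0.0028,0.001,0,2.4,1.0,7,73],
    [-0.0028,0.001,0,2.4,1.0,9,73],
    [-0.0028,0.001,0,2.4,1.0,11,73],
    [-0.0028,0.001,0,2.4,1.0,13,73],
    [-0.0028,0.001,0,2.4,1.0,15,73],
    [-0.0028,0.001,0,2.4,1.0,15.6,73],
    [-0.0028,0.001,0,2.4,1.0,15.6,73],
  ],
  newtons=50,
)

```text
time: 2.15
ee_pos: [0.5476, 0.2666, 0.0428]
tool_rot: [-0.001, 0.65, 0.76, -0.001]
contact_force: [0.0, 0.3, -0.3]
finger_gap: 0.0625
```

```bash
python3 - <<'E'
from h import *
p,r,s=pose()
im,d=manip.grab_frame("wrist"); cv2.imwrite("pics/w2.png",im[:,:,::-1])
print(s['time'],p,s['contact_force'],s['torque'],s['finger_gap'])
E
```

```text
2.15 [0.54755773 0.26662277 0.0428209 ] [ 0.0135531   0.27472583 -0.27270574] [-0.01422253  0.00959836  0.01304494] 0.062528866949813
```

View pics/w2.png

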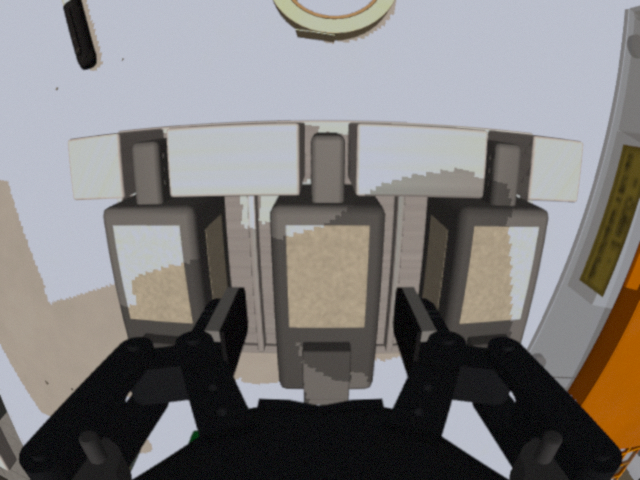

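The gripper straddles the middle pack. Pack centre is at column ~327 and the jaw centre at 320, so I shift about 3 mm and close.

>>> servo_tool(
  targets=[
    [0,0,0,0,0.28,0,73],
    [0,0,0,0,0.28,0,50],
    [0,0,0,0,0.28,0,45],
    [0,0,0,0,0.28,0,40],
    [0,0,0,0,0.28,0,40],
  ],
  newtons=50,
)

```text
time: 2.7
ee_pos: [0.5517, 0.2671, 0.0443]
tool_rot: [-0.0, 0.65, 0.76, -0.0]
contact_force: [0.5, 0.6, 0.7]
finger_gap: 0.0339
```

>>> servo_tool(
  targets=[
    [0,0,0,0,0,-1,40],
    [0,0,0,0,0,-2.5,40],
    [0,0,0,0,0,-2.5,40],
    [0,0,0,0,0,-2.5,40],
    [0,0,0,0,0,-2.5,40],
  ],
)

```text
time: 3.2
ee_pos: [0.5517, 0.2671, 0.0694]
tool_rot: [-0.0, 0.65, 0.76, -0.0]
contact_force: [-0.5, -0.1, 0.5]
finger_gap: 0.0347
```

```bash
python3 - <<'E'
from h import *
p,r,s=pose()
for n in("wrist","side"):
    im,d=manip.grab_frame(n); cv2.imwrite(f"pics/{n}3.png",im[:,:,::-1] if n=="wrist" else cv2.resize(im[80:240,200:440,::-1],None,fx=3,fy=3))
print(s['time'],p,s['contact_force'],s['torque'],s['finger_gap'])
E
```

```text
3.2 [0.55165979 0.26711551 0.06943885] [-0.47270695 -0.05970264  0.50011494] [ 0.02659987  0.01330704 -0.0153975 ] 0.03470449681660284
```

View pics/wrist3.png

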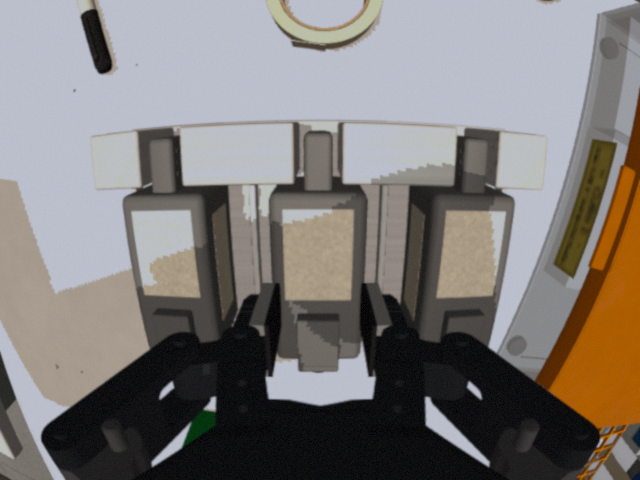

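View pics/side3.png

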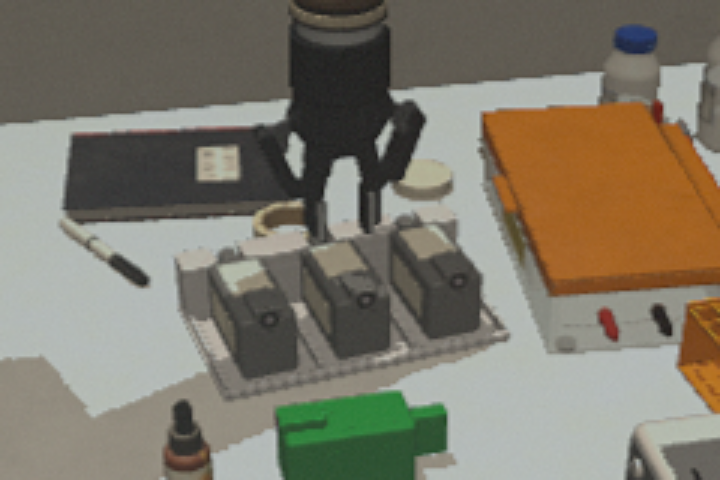

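```bash
python3 - <<'E'
from h import *
p,r,s=pose()
print(s['time'],p,s['finger_gap'],s['contact_force'])
im,d=manip.grab_frame("wrist"); W=wcloud(d.astype(float),p,r)
T=r.inv().apply((W-p).reshape(-1,3)).reshape(480,640,3)*1000
for v in(290,310,330,350):
    print(v,[ (u,T[v,u].round(0).tolist()) for u in(255,265,272,278,285,320,362,368,375,385)])
c=manip.get_calibration("side");ip=np.linalg.inv(c['pose'])
for q in([.5517,.267,.05],[.5517,.267,.0694],[.551,.26,.061]):
    k=ip@np.r_[q,1]; print(q,c['cx']+c['fx']*k[0]/-k[2],c['cy']-c['fy']*k[1]/-k[2])
im,d=manip.grab_frame("side");W=cloud("side",d)
m=(W[...,2]>.04)&(W[...,0]>.42)&(W[...,0]<.68)&(W[...,1]>.15)&(W[...,1]<.36)
for lo,hi in((.0575,.065),(.0665,.073),(.075,.085),(.085,.095),(.095,.105)):
    P=W[m&(W[...,2]>lo)&(W[...,2]<hi)];print(lo,len(P),P.min(0).round(3),P.max(0).round(3))
E
```

```text
3.3 [0.55130105 0.26698724 0.06886074] 0.034373046113367306 [ 0.47297525 -0.44160663  0.55847342]
290 [(255, [-36.0, -44.0, 65.0]), (265, [12.0, -21.0, -33.0]), (272, [12.0, -18.0, -32.0]), (278, [9.0, -16.0, -27.0]), (285, [-8.0, -17.0, 8.0]), (320, [-7.0, 1.0, 7.0]), (362, [9.0, 18.0, -27.0]), (368, [11.0, 20.0, -31.0]), (375, [12.0, 22.0, -32.0]), (385, [-36.0, 45.0, 65.0])]
310 [(255, [12.0, -22.0, -48.0]), (265, [13.0, -18.0, -50.0]), (272, [12.0, -16.0, -49.0]), (278, [2.0, -16.0, -30.0]), (285, [-19.0, -18.0, 8.0]), (320, [-19.0, 1.0, 7.0]), (362, [1.0, 18.0, -29.0]), (368, [10.0, 18.0, -45.0]), (375, [12.0, 20.0, -48.0]), (385, [12.0, 24.0, -48.0])]
330 [(255, [13.0, -20.0, -63.0]), (265, [9.0, -17.0, -58.0]), (272, [4.0, -16.0, -50.0]), (278, [-4.0, -16.0, -36.0]), (285, [-32.0, -18.0, 8.0]), (320, [-26.0, 1.0, -1.0]), (362, [-7.0, 18.0, -32.0]), (368, [5.0, 18.0, -51.0]), (375, [10.0, 19.0, -59.0]), (385, [13.0, 21.0, -64.0])]
350 [(255, [14.0, -18.0, -75.0]), (265, [2.0, -18.0, -59.0]), (272, [-2.0, -16.0, -53.0]), (278, [-46.0, -23.0, 8.0]), (285, [-45.0, -19.0, 8.0]), (320, [-40.0, 1.0, 0.0]), (362, [-89.0, 32.0, 69.0]), (368, [-2.0, 18.0, -53.0]), (375, [2.0, 19.0, -59.0]), (385, [13.0, 20.0, -74.0])]
[0.5517, 0.267, 0.05] 314.3085775051849 170.85809253063923
[0.5517, 0.267, 0.0694] 314.1826512735749 164.08131306728683
[0.551, 0.26, 0.061] 314.48736992296665 168.53619284679843
0.0575 918 [0.425 0.194 0.058] [0.658 0.322 0.065]
0.0665 178 [0.464 0.197 0.067] [0.645 0.259 0.07 ]Traceback (most recent call last):
  File "<stdin>", line 14, in <module>
    return umr_minimum(a, axis, None, out, keepdims, initial, where)
ValueError: zero-size array to reduction operation minimum which has no identity
```

```bash
python3 - <<'E'
from h import *
p,r,s=pose()
print(s['time'],p,s['finger_gap'])
im,d=manip.grab_frame("side");W=cloud("side",d)
for v in range(140,170,2):
    print(v,[(u,W[v,u].round(3).tolist()) for u in(304,306,308,322,324,326)])
E
```

```text
3.4 [0.55130997 0.26699805 0.06875184] 0.03427236644426671
140 [(304, [0.526, 0.251, 0.147]), (306, [0.531, 0.254, 0.145]), (308, [0.536, 0.254, 0.144]), (322, [0.57, 0.257, 0.139]), (324, [0.575, 0.26, 0.137]), (326, [0.58, 0.261, 0.136])]
142 [(304, [0.526, 0.254, 0.14]), (306, [0.53, 0.25, 0.142]), (308, [0.578, 0.509, -0.003]), (322, [0.571, 0.261, 0.131]), (324, [0.575, 0.259, 0.132]), (326, [0.58, 0.26, 0.131])]
144 [(304, [0.525, 0.249, 0.137]), (306, [0.53, 0.25, 0.136]), (308, [0.576, 0.496, -0.002]), (322, [0.57, 0.259, 0.127]), (324, [0.575, 0.258, 0.127]), (326, [0.581, 0.264, 0.123])]
146 [(304, [0.525, 0.251, 0.131]), (306, [0.53, 0.25, 0.131]), (308, [0.573, 0.481, 0.0]), (322, [0.57, 0.258, 0.122]), (324, [0.575, 0.26, 0.12]), (326, [0.58, 0.262, 0.119])]
148 [(304, [0.526, 0.258, 0.122]), (306, [0.53, 0.249, 0.126]), (308, [0.571, 0.472, -0.001]), (322, [0.57, 0.257, 0.117]), (324, [0.575, 0.259, 0.116]), (326, [0.581, 0.264, 0.112])]
150 [(304, [0.526, 0.255, 0.118]), (306, [0.53, 0.253, 0.119]), (308, [0.569, 0.459, -0.0]), (322, [0.57, 0.258, 0.112]), (324, [0.575
[... 994 characters left out ...]
 (306, [0.536, 0.295, 0.061]), (308, [0.541, 0.297, 0.059]), (322, [0.581, 0.314, 0.044]), (324, [0.586, 0.316, 0.042]), (326, [0.592, 0.321, 0.039])]
164 [(304, [0.529, 0.286, 0.061]), (306, [0.535, 0.287, 0.06]), (308, [0.54, 0.287, 0.059]), (322, [0.581, 0.316, 0.037]), (324, [0.586, 0.316, 0.037]), (326, [0.592, 0.318, 0.035])]
166 [(304, [0.528, 0.278, 0.061]), (306, [0.533, 0.277, 0.061]), (308, [0.538, 0.277, 0.06]), (322, [0.364, -0.784, 0.714]), (324, [0.586, 0.315, 0.031]), (326, [0.592, 0.317, 0.029])]
168 [(304, [0.527, 0.271, 0.059]), (306, [0.532, 0.27, 0.059]), (308, [0.535, 0.263, 0.062]), (322, [0.57, 0.261, 0.06]), (324, [0.587, 0.318, 0.023]), (326, [0.592, 0.318, 0.023])]
```

Depth shows the real fingertips at z ≈ 0.092 while the reported TCP is at 0.069. The pads therefore sit about 42 mm behind the reported TCP, and my close went above the pack without touching it. I'll allow for this offset: open, then descend to a reported z of about 0.

>>> servo_tool(
  targets=[
    [0,0,0,0,-0.15,0,73],
    [0,0,0,0,-0.15,0,73],
    [0,0,0,0,-0.15,0,73],
    [0,0,0,0,-0.15,1.0,73],
    [0,0,0,0,-0.15,2.0,73],
    [0,0,0,0,-0.15,2.6,73],
    [0,0,0,0,-0.15,2.6,73],
  ],
  newtons=50,
)

```text
time: 4.15
ee_pos: [0.5483, 0.2661, 0.0407]
tool_rot: [-0.001, 0.65, 0.76, -0.002]
contact_force: [0.2, -0.8, 1.1]
finger_gap: 0.0624
```

```bash
python3 - <<'E'
from h import *
p,r,s=pose()
im,d=manip.grab_frame("wrist"); cv2.imwrite("pics/w4.png",im[:,:,::-1])
print(s['time'],p,s['contact_force'],s['torque'],s['finger_gap'])
E
```

```text
4.15 [0.54830411 0.26612264 0.04073098] [ 0.23484973 -0.83843021  1.11578681] [-0.01655085 -0.03288443 -0.00797295] 0.06238285122760805
```

View pics/w4.png

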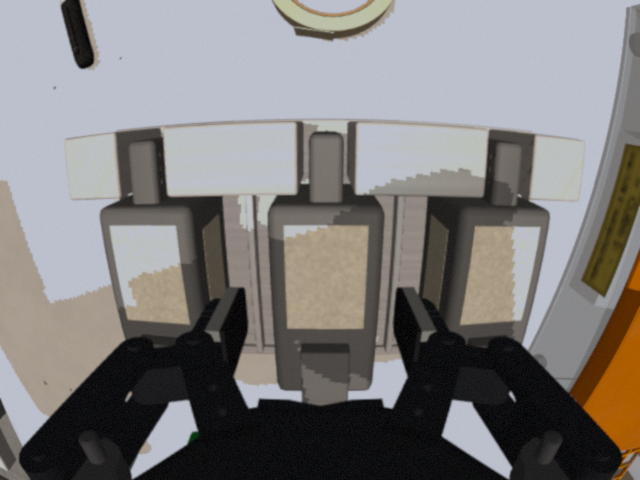

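>>> servo_tool(
  targets=[
    [0,0,0,0,0.15,0,73],
    [0,0,0,0,0.15,1.0,73],
    [0,0,0,0,0.15,2.0,73],
    [0,0,0,0,0.15,3.0,73],
    [0,0,0,0,0.15,4.1,73],
    [0,0,0,0,0.15,4.1,73],
  ],
  newtons=50,
)

```text
time: 4.8
ee_pos: [0.5481, 0.2657, -0.0021]
tool_rot: [-0.002, 0.65, 0.76, -0.004]
contact_force: [0.1, -0.5, -0.4]
finger_gap: 0.0622
```

```bash
python3 - <<'E'
from h import *
p,r,s=pose()
im,d=manip.grab_frame("wrist"); cv2.imwrite("pics/w5.png",im[:,:,::-1])
print(s['time'],p,s['contact_force'],s['torque'],s['finger_gap'])
E
```

```text
4.8 [ 0.54813623  0.26570127 -0.0021052 ] [ 0.13357806 -0.47407293 -0.38152223] [0.03150916 0.00012162 0.01370298] 0.062208461390758786
```

View pics/w5.png

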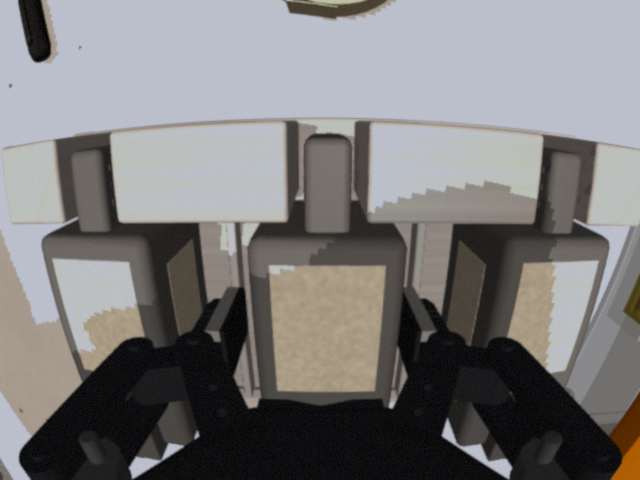

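```bash
python3 -c "
from h import *
print(delta([.5505,.266,-.0015],8.8))"
```

```text
(array([-0.0065,  0.0014,  0.0021]), array([-0.03,  0.15,  0.03]))
```

>>> servo_tool(
  targets=[
    [-0.006,0,0,0,0.2,0,73],
    [-0.006,0,0,0,0.2,0,60],
    [-0.006,0,0,0,0.2,0,50],
    [-0.006,0,0,0,0.2,0,45],
    [-0.006,0,0,0,0.2,0,45],
    [-0.006,0,0,0,0.2,0,45],
  ],
  newtons=50,
)

```text
time: 5.45
ee_pos: [0.5514, 0.2665, -0.0007]
tool_rot: [0.001, 0.65, 0.76, -0.0]
contact_force: [-0.4, 0.4, 2.2]
finger_gap: 0.0475
```

Gripped at 47.5 mm. Lift 3 cm and read the force.

>>> servo_tool(
  targets=[
    [0,0,0,0,0,-0.6,45],
    [0,0,0,0,0,-1.8,45],
    [0,0,0,0,0,-3,45],
    [0,0,0,0,0,-3,45],
    [0,0,0,0,0,-3,45],
    [0,0,0,0,0,-3,45],
  ],
)

```text
time: 6.05
ee_pos: [0.5509, 0.2664, 0.0291]
tool_rot: [0.0, 0.65, 0.76, -0.001]
contact_force: [0.1, -0.2, -4.4]
finger_gap: 0.0475
```

```bash
python3 - <<'E'
from h import *
f=[]
p,r,s=pose();f.append(s['contact_force'])
im,d=manip.grab_frame("wrist"); cv2.imwrite("pics/w6.png",im[:,:,::-1])
for i in range(2):
    p,r,s=pose();f.append(s['contact_force']); im,d=manip.grab_frame("side")
cv2.imwrite("pics/side6.png",cv2.resize(im[80:240,200:440,::-1],None,fx=3,fy=3))
print(s['time'],p,np.round(f,2),s['torque'],s['finger_gap'],s['tau'])
E
```

```text
6.15 [0.55070738 0.26630837 0.02876681] [[ 0.11 -0.22 -4.4 ]
 [-0.66 -0.74 -4.54]
 [-0.59 -0.16 -3.77]] [-0.01336246  0.01075104  0.00852659] 0.04740175895381116 [-1.02977869e-03 -4.67343199e+01 -2.35636264e+01 -1.73948746e-02
 -8.94051173e-04 -4.36275093e-05]
```

View pics/side6.png

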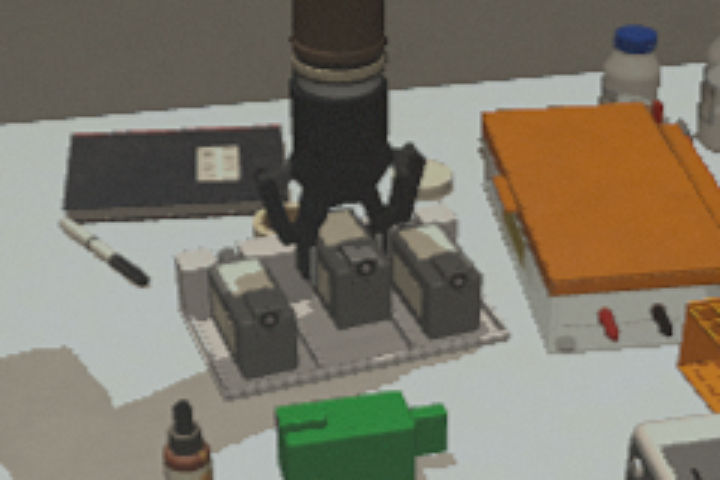

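View pics/w6.png

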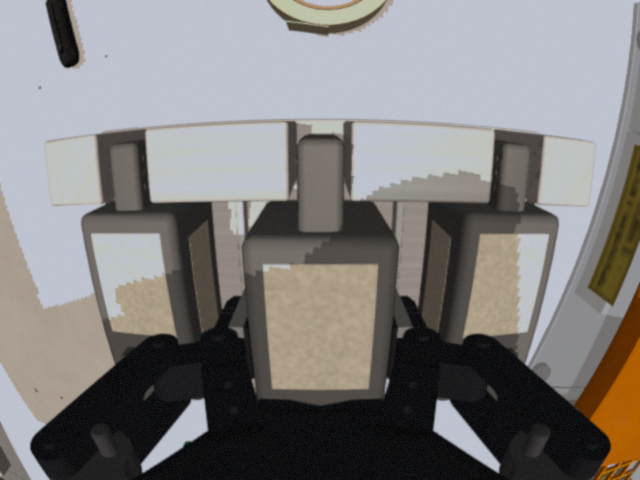

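The middle pack is lifted level, and the force is about -4.2 N (0.43 kg), so it is the full one. Next I carry it over the sill.

```bash
python3 -c "
from h import *
print(delta([.484,-.182,.11],90))
print(delta([.484,-.182,.11],90)[1]/12)"
```

```text
(array([-1.7000e-03,  5.0000e-04, -1.4152e+00]), array([-43.27, -13.55,  -8.05]))
[-3.60583333 -1.12916667 -0.67083333]
```

>>> servo_tool(
  targets=[
    [0,0,0,0,0,-2,45],
    [0,0,0,0,0,-4.5,45],
    [0,0,0,0,0,-7,45],
    [0,0,0,0,0,-8,45],
    [0,0,0,0,0,-8,45],
  ],
)

```text
time: 6.7
ee_pos: [0.5523, 0.2671, 0.1105]
tool_rot: [0.001, 0.65, 0.76, 0.001]
contact_force: [-0.4, -0.2, -3.7]
finger_gap: 0.0476
```

>>> servo_tool(
  targets=[
    [0,0,-0.07,-2,-0.6,0,45],
    [0,0,-0.2,-6,-1.9,0,45],
    [0,0,-0.34,-10.4,-3.3,0,45],
    [0,0,-0.48,-14.8,-4.6,0,45],
    [0,0,-0.62,-19.2,-6,0,45],
    [0,0,-0.76,-23.6,-7.4,0,45],
    [0,0,-0.9,-28,-8.8,0,45],
    [0,0,-1.04,-32.4,-10.1,0,45],
    [0,0,-1.18,-36.8,-11.5,0,45],
    [0,0,-1.3,-40.5,-12.7,0,45],
    [0,0,-1.39,-42.7,-13.4,0,45],
    [0,0,-1.418,-43.3,-13.6,0,45],
  ],
)

```text
time: 7.9
ee_pos: [0.4834, -0.1846, 0.1087]
tool_rot: [0.0, -0.001, 1.0, -0.0]
contact_force: [-0.3, 0.1, -3.8]
finger_gap: 0.0476
```

>>> servo_tool(
  targets=[
    [0,0,0,0,0,0,45],
    [0,0,0,0,0,0,45],
  ],
)

```text
time: 8.1
ee_pos: [0.4819, -0.1841, 0.1071]
tool_rot: [-0.001, -0.0, 1.0, 0.001]
contact_force: [0.2, 0.6, -3.8]
finger_gap: 0.0476
```

```bash
python3 - <<'E'
from h import *
p,r,s=pose()
im,d=manip.grab_frame("wrist"); cv2.imwrite("pics/w7.png",im[:,:,::-1]); np.savez("pics/w7.npz",d=d,p=p,q=r.as_quat())
for n in("top","side"):
    t,dd=manip.grab_frame(n); cv2.imwrite(f"pics/{n}7.png",t[:,:,::-1]); np.save(f"pics/{n}7d.npy",dd)
print(s['time'],p,r.as_matrix().round(3),s['contact_force'],s['finger_gap'],delta([.484,-.182,.05],90))
E
```

```text
8.1 [ 0.48185528 -0.18410425  0.10710026] [[-1.    -0.    -0.002]
 [-0.     1.     0.001]
 [ 0.002  0.001 -1.   ]] [ 0.21448563  0.60885866 -3.82066262] 0.04756087209879218 (array([ 0.0005, -0.0003,  0.0025]), array([-0.1 ,  0.15,  5.81]))
```

View pics/w7.png

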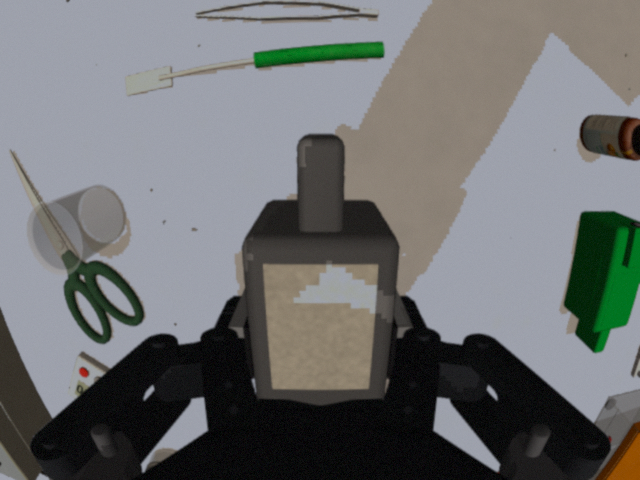

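View pics/side7.png

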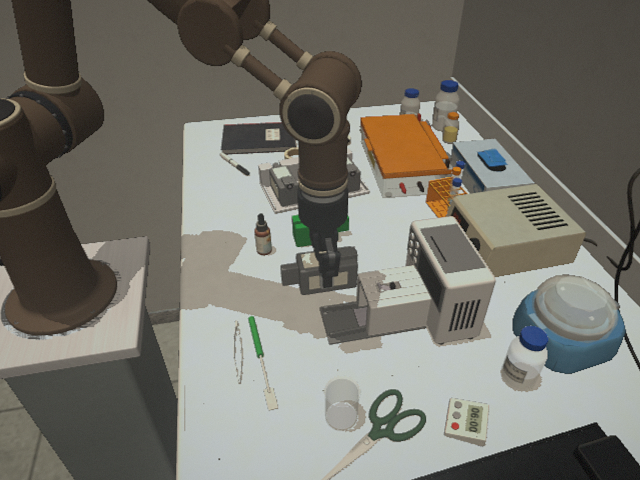

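The wrist view shows the pack held squarely at columns 247–397, with its fin up the image. The side view shows it above the sill, pointing at the mouth. I measure its offset and the analyser axis.

```bash
python3 - <<'E'
from h import *
z=np.load("pics/w7.npz");r=R.from_quat(z['q']);W=wcloud(z['d'].astype(float),z['p'],r);T=r.inv().apply((W-z['p']).reshape(-1,3)).reshape(480,640,3)*1000
for v in(170,190,215,225,232,238,245,300):
    row=[(u,T[v,u].round(1).tolist()) for u in(252,300,320,340,392)];print(v,row)
# top surface mask
m=(np.abs(T[...,2]-np.median(T[300,300:340,2]))<3);P=T[m]
print("top x",P[:,0].min(),P[:,0].max(),"y",np.percentile(P[:,1],[.5,99.5]))
f=np.zeros((480,640),bool);f[140:225,280:360]=1;f&=(T[...,2]<0)
F=T[f];print("fin y",np.percentile(F[:,1],[1,99]),"x max",F[:,0].max(),"z",np.percentile(F[:,2],[5,50]))
# analyser
for n in("top","side"):
  for k in("0","7"):
    W=cloud(n,np.load(f"pics/{n}{k}d.npy"));X,Y,Z=W[...,0],W[...,1],W[...,2]
    m=(Z>.076)&(Z<.082)&(X>.555)&(X<.655)&(Y>-.25)&(Y<-.12)
    for lo in(.56,.6,.63):
        q=m&(X>lo)&(X<lo+.03);print(n,k,lo,np.percentile(Y[q],[1,99]).round(4),end=' ')
    q=m&(np.abs(Y+.182)<.03);print("xmin",X[q].min())
    m=(Z>.147)&(Z<.156)&(X>.6)&(X<.8)&(Y>-.32)&(Y<-.05); r=cv2.minAreaRect((W[m][:,:2]*1000).astype(np.float32));print(r)
    s=(Z>.0125)&(Z<.02)&(X>.485)&(X<.55)&(Y>-.23)&(Y<-.13)
    print('rails',s.sum(),np.percentile(Y[s&(Y>-.182)],[5,50,95]).round(4) if (s&(Y>-.182)).any() else '',np.percentile(Y[s&(Y<-.182)],[5,50,95]).round(4) if (s&(Y<-.182)).any() else '')
W=cloud("side",np.load("pics/side7d.npy"));X,Y,Z=W[...,0],W[...,1],W[...,2]
m=(X>.38)&(X<.56)&(Y>-.3)&(Y<-.1)&(Z>.08)&(Z<.19)
P=W[m&(Z<.15)];print("pack side view",P.min(0),P.max(0))
E
```

```text
170 [(252, [38.9, -49.5, 107.4]), (300, [60.2, -5.1, -54.9]), (320, [60.2, 0.7, -55.4]), (340, [60.2, 6.5, -55.2]), (392, [39.0, 53.6, 106.6])]
190 [(252, [23.8, -50.1, 107.1]), (300, [54.2, -5.2, -54.6]), (320, [54.4, 0.7, -55.8]), (340, [54.3, 6.6, -55.2]), (392, [23.9, 54.3, 107.2])]
215 [(252, [4.4, -51.1, 107.8]), (300, [46.6, -5.3, -54.9]), (320, [47.0, 0.7, -56.1]), (340, [46.4, 6.7, -53.9]), (392, [4.5, 55.3, 107.7])]
225 [(252, [40.8, -21.9, -45.3]), (300, [43.5, -5.3, -54.9]), (320, [43.9, 0.7, -56.1]), (340, [43.3, 6.8, -54.0]), (392, [-3.5, 55.8, 108.0])]
232 [(252, [41.5, -20.0, -55.4]), (300, [41.8, -5.3, -56.3]), (320, [41.9, 0.7, -56.7]), (340, [42.0, 6.7, -57.0]), (392, [41.0, 23.0, -53.8])]
238 [(252, [40.9, -19.3, -59.5]), (300, [41.2, -5.1, -60.3]), (320, [40.8, 0.7, -59.3]), (340, [40.9, 6.6, -59.4]), (392, [40.6, 22.2, -58.5])]
245 [(252, [39.4, -19.1, -61.6]), (300, [39.8, -5.0, -62.5]), (320, [39.1, 0.7, -60.5]), (340, [39.1, 6.5, -60.6]), (392, [39.1, 21.8, -60.7])]
300 [(252, [21.2, -20.4, -61.1]), (300, [21.5, -5.4, -61.3]), (320, [21.5, 0.7, -61.2]), (340,
[... 652 characters left out ...]
77.81182861328125), 0.12106731534004211)
rails 0  
side 0 0.56 [-0.2284 -0.1401] side 0 0.6 [-0.2275 -0.1405] side 0 0.63 [-0.2282 -0.1395] xmin 0.5550758547055381
((707.7703857421875, -182.85446166992188), (86.51282501220703, 179.56182861328125), 0.17379721999168396)
rails 204 [-0.1562 -0.1532 -0.1495] [-0.2184 -0.2154 -0.2118]
side 7 0.56 [-0.228  -0.1396] side 7 0.6 [-0.228  -0.1398] side 7 0.63 [-0.2279 -0.14  ] xmin 0.5550476542817174
((707.7205810546875, -184.27334594726562), (85.98981475830078, 179.37806701660156), 0.2930551767349243)
rails 197 [-0.1557 -0.1532 -0.1494] [-0.2186 -0.2153 -0.212 ]
pack side view [ 0.41132002 -0.22592464  0.0801504 ] [ 0.55976651 -0.14439069  0.14995432]
```

```bash
python3 - <<'E'
from h import *
for n in("side","top"):
    W=cloud(n,np.load(f"pics/{n}7d.npy"));X,Y,Z=W[...,0],W[...,1],W[...,2]
    m=(X>.37)&(X<.56)&(Y>-.23)&(Y<-.13)&(Z>.1)&(Z<.19)
    print(n,m.sum(),[W[m][:,i].min().round(4) for i in range(3)],W[m].max(0).round(4))
    for x0 in np.arange(.4,.56,.015):
        q=m&(X>x0)&(X<x0+.015)&(Z<.16)
        if q.sum()>10: print(round(x0,3),q.sum(),np.percentile(Y[q],[2,10,30,50]).round(4),np.percentile(Z[q],[1,99]).round(3))
    W0=cloud(n,np.load(f"pics/{n}0d.npy"));X,Y,Z=W0[...,0],W0[...,1],W0[...,2]
    q=(Z>.076)&(Z<.083)&(np.abs(Y+.183)<.04)&(X>.5)&(X<.66);print("mouth",np.percentile(X[q],[0,.5,1]))
    q=(Z>.006)&(Z<.018)&(np.abs(Y+.183)<.04)&(X>.44)&(X<.52);print("sill front",np.percentile(X[q],[0,1,2]))
E
```

```text
side 2318 [np.float64(0.4113), np.float64(-0.224), np.float64(0.1123)] [ 0.5371 -0.1473  0.19  ]
0.4 43 [-0.1932 -0.1923 -0.1911 -0.1903] [0.125 0.16 ]
0.415 140 [-0.1938 -0.1927 -0.1918 -0.1913] [0.125 0.16 ]
0.43 183 [-0.2094 -0.2083 -0.2064 -0.1948] [0.116 0.159]
0.445 181 [-0.2103 -0.2093 -0.2086 -0.2081] [0.115 0.16 ]
0.46 186 [-0.2221 -0.2148 -0.2093 -0.2085] [0.115 0.159]
0.475 119 [-0.2228 -0.2219 -0.2211 -0.2205] [0.115 0.159]
0.49 125 [-0.2152 -0.2099 -0.2089 -0.2085] [0.114 0.156]
0.505 169 [-0.2105 -0.2095 -0.2087 -0.2082] [0.113 0.159]
0.52 164 [-0.2098 -0.2092 -0.2084 -0.2079] [0.114 0.16 ]
mouth [0.55394297 0.55497486 0.55555441]
sill front [0.48345635 0.48425399 0.48473351]
top 16 [np.float64(0.4697), np.float64(-0.2298), np.float64(0.1295)] [ 0.5327 -0.1605  0.1869]
mouth [0.55300132 0.55418302 0.5548636 ]
sill front [0.48252896 0.48298996 0.48338216]
```

>>> servo_tool(
  targets=[
    [0,0,0.0025,0,0.05,2,45],
    [0,0,0.0025,0,0.05,4.5,45],
    [0,0,0.0025,0,0.05,6.5,45],
    [0,0,0.0025,0,0.05,8,45],
    [0,0,0.0025,0,0.05,9,45],
    [0,0,0.0025,0,0.05,9.6,45],
    [0,0,0.0025,0,0.05,9.9,45],
    [0,0,0.0025,0,0.05,9.9,45],
  ],
)

```text
time: 9.05
ee_pos: [0.4833, -0.1829, 0.0092]
tool_rot: [0.0, -0.0, 1.0, 0.0]
contact_force: [0.3, -0.3, -3.6]
finger_gap: 0.0475
```

```bash
python3 - <<'E'
from h import *
p,r,s=pose()
t,d=manip.grab_frame("side"); cv2.imwrite("pics/side8.png",cv2.resize(t[220:360,250:450,::-1],None,fx=4,fy=4))
W=cloud("side",d);X,Y,Z=W[...,0],W[...,1],W[...,2]
m=(X>.37)&(X<.56)&(Y>-.23)&(Y<-.13)&(Z>.025)&(Z<.1)
for x0 in(.41,.425,.44,.455,.52): 
    q=m&(X>x0)&(X<x0+.012)&(Z<.055); print(x0,q.sum(),np.percentile(Y[q],[2,30,50]).round(4) if q.any() else '')
print(s['time'],p,s['contact_force'],s['torque'],delta([.482,-.184,.005],90))
E
```

```text
0.41 65 [-0.1927 -0.1913 -0.1903]
0.425 68 [-0.1924 -0.1913 -0.1907]
0.44 84 [-0.209  -0.2079 -0.2072]
0.455 80 [-0.2093 -0.2082 -0.2077]
0.52 75 [-0.2092 -0.2079 -0.2075]
9.05 [ 0.48328184 -0.18292667  0.00920971] [ 0.26452934 -0.269823   -3.64510735] [-0.017372    0.00952365 -0.00207739] (array([0.0001, 0.0006, 0.0001]), array([ 0.15, -0.09,  0.45]))
```

View pics/side8.png

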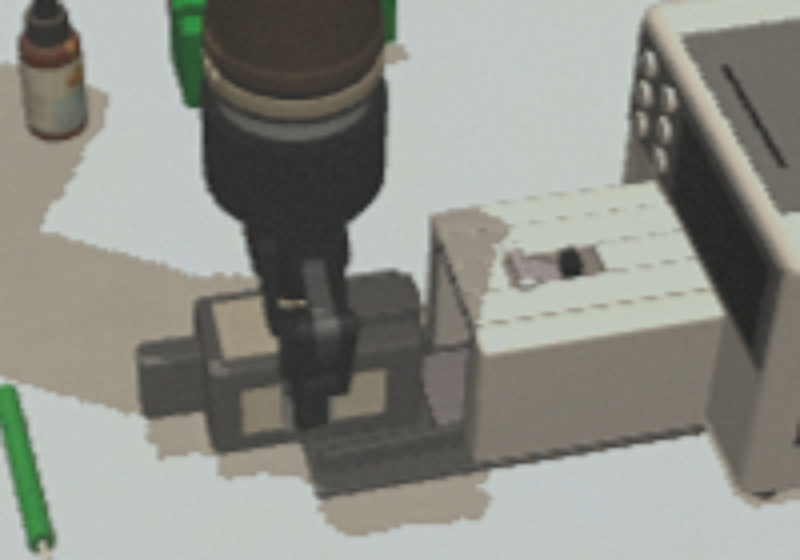

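>>> servo_tool(
  targets=[
    [0,0,0,0,0,0.2,45],
    [0,0,0,0,0,0.4,45],
    [0,0,0,0,0,0.5,45],
    [0,0,0,0,0,0.5,45],
  ],
)

```text
time: 9.5
ee_pos: [0.4834, -0.1831, 0.0045]
tool_rot: [0.0, 0.0, 1.0, 0.0]
contact_force: [-0.5, -0.1, -3.8]
finger_gap: 0.0472
```

>>> servo_tool(
  targets=[
    [0,0,0,0,0,0.1,45],
    [0,0,0,0,0,0.1,45],
  ],
)

```text
time: 9.7
ee_pos: [0.4833, -0.1831, 0.0034]
tool_rot: [0.0, 0.0, 1.0, 0.0]
contact_force: [-0.4, 0.0, -3.9]
finger_gap: 0.0472
```

>>> servo_tool(
  targets=[
    [0,0,0,0,0,0.1,45],
    [0,0,0,0,0,0.1,45],
  ],
)

```text
time: 9.9
ee_pos: [0.4831, -0.183, 0.0022]
tool_rot: [-0.0, 0.0, 1.0, 0.0]
contact_force: [-0.7, 0.2, -3.4]
finger_gap: 0.0479
```

>>> servo_tool(
  targets=[
    [0,0,0,0,0,0.1,45],
    [0,0,0,0,0,0.1,45],
  ],
)

```text
time: 10.1
ee_pos: [0.4832, -0.1831, 0.0018]
tool_rot: [-0.0, 0.0, 1.0, 0.0]
contact_force: [-1.3, 0.4, 1.4]
finger_gap: 0.0474
```

>>> servo_tool(
  targets=[
    [0,0,0,0,0,-0.06,45],
    [0,0,0,-0.7,0,-0.06,45],
    [0,0,0,-1.4,0,-0.06,45],
    [0,0,0,-2.1,0,-0.06,45],
    [0,0,0,-2.8,0,-0.06,45],
    [0,0,0,-3.2,0,-0.06,45],
    [0,0,0,-3.2,0,-0.06,45],
  ],
)

```text
time: 10.8
ee_pos: [0.5163, -0.1832, 0.0025]
tool_rot: [0.0, -0.0, 1.0, 0.0]
contact_force: [-0.1, 0.7, -3.3]
finger_gap: 0.0476
```

```bash
python3 - <<'E'
from h import *
p,r,s=pose()
t,d=manip.grab_frame("side"); cv2.imwrite("pics/side9.png",cv2.resize(t[220:360,250:450,::-1],None,fx=4,fy=4))
print(s['time'],p,s['contact_force'],s['torque'])
E
```

```text
10.8 [ 0.51625956 -0.18318736  0.00246876] [-0.11560859  0.74944132 -3.33357079] [-0.01019218  0.0188023   0.01475653]
```

View pics/side9.png

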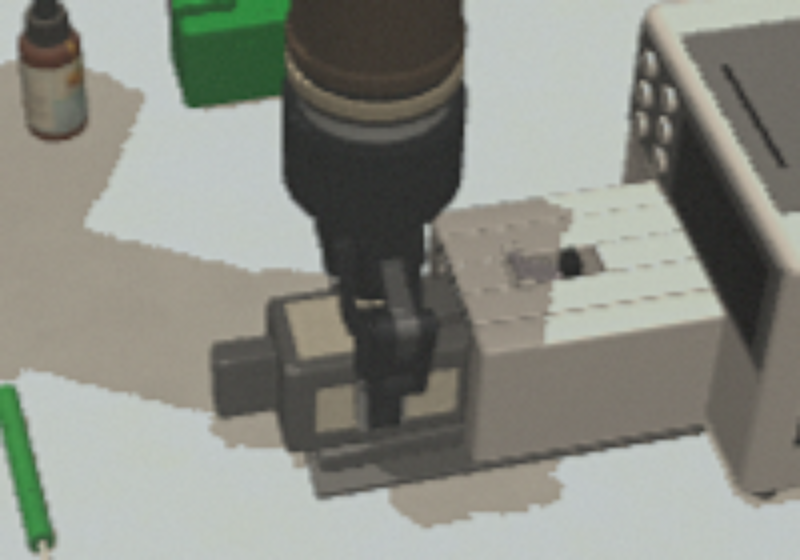

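>>> servo_tool(
  targets=[
    [0,0,0,-0.5,0,0,45],
    [0,0,0,-1.0,0,0,45],
    [0,0,0,-1.0,0,0.08,45],
    [0,0,0,-1.0,0,0.08,45],
    [0,0,0,-1.0,0,0.08,52],
    [0,0,0,-1.0,0,0.08,60],
    [0,0,0,-1.0,0,0.08,64],
    [0,0,0,-1.0,0,0.08,64],
  ],
)

```text
time: 11.65
ee_pos: [0.5257, -0.1831, 0.0019]
tool_rot: [0.0, -0.0, 1.0, 0.0]
contact_force: [0.4, -0.1, 0.1]
finger_gap: 0.0546
```

```bash
python3 - <<'E'
from h import *
p,r,s=pose()
print(s['time'],p,s['contact_force'],s['finger_gap'])
t,d=manip.grab_frame("side"); cv2.imwrite("pics/side10.png",cv2.resize(t[220:360,250:450,::-1],None,fx=4,fy=4))
t,d=manip.grab_frame("wrist"); cv2.imwrite("pics/w10.png",t[:,:,::-1]);np.savez("pics/w10.npz",d=d,p=p,q=r.as_quat())
E
```

```text
11.65 [ 0.52570144 -0.18313754  0.00189288] [ 0.44338667 -0.07801761  0.07579977] 0.05458065998189824
```

View pics/side10.png

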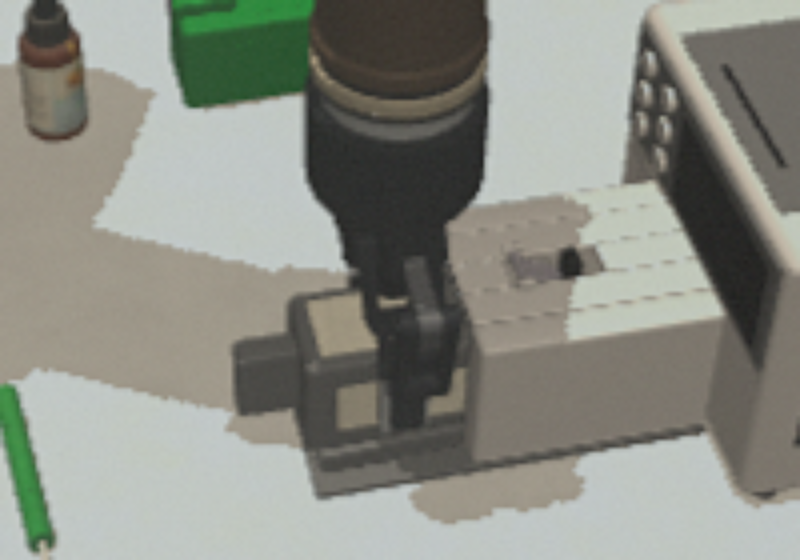

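View pics/w10.png

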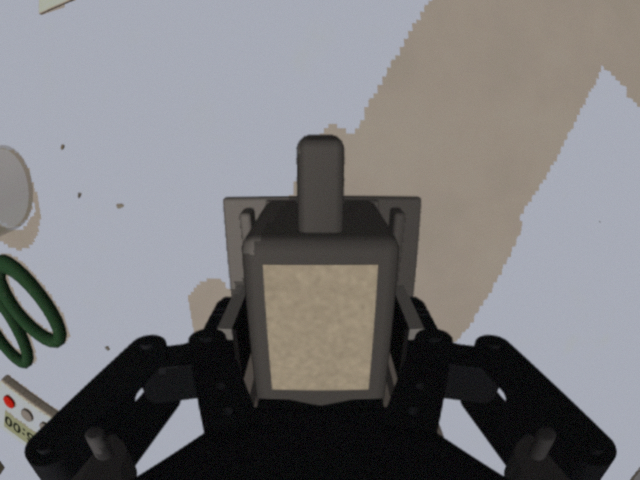

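Pack stands on the sill with its nose about 26 mm in, released. Next I lift off, move back over the fin, descend and grip the fin.

>>> servo_tool(
  targets=[
    [0,0,0,0,0,-1.5,64],
    [0,0,0,0,0,-4,64],
    [0,0,0,0,0,-6.2,64],
    [0,0,0,0,0,-6.5,64],
    [0,0,0,3,0,-6.5,50],
    [0,0,0,6.0,0,-6.5,45],
    [0,0,0,6.0,0,-6.5,45],
    [0,0,0,6.0,0,-4,45],
    [0,0,0,6.0,0,-2,45],
    [0,0,0,6.0,0,-1,45],
    [0,0,0,6.0,0,-0.8,45],
    [0,0,0,6.0,0,-0.8,45],
  ],
)

```text
time: 12.95
ee_pos: [0.466, -0.1832, 0.0097]
tool_rot: [-0.0, -0.0, 1.0, 0.0]
contact_force: [0.8, -0.8, -0.1]
finger_gap: 0.0388
```

```bash
python3 - <<'E'
from h import *
p,r,s=pose()
print(s['time'],p,s['contact_force'],s['finger_gap'],s['tool_rot'])
t,d=manip.grab_frame("side"); cv2.imwrite("pics/side11.png",cv2.resize(t[220:360,250:450,::-1],None,fx=4,fy=4))
t,d=manip.grab_frame("wrist"); cv2.imwrite("pics/w11.png",t[:,:,::-1])
E
```

```text
12.95 [ 0.46596991 -0.18316485  0.00967312] [ 0.78396021 -0.80531835 -0.12864425] 0.038797781969151214 [-7.21510760e-05 -1.98560619e-04  9.99999955e-01  2.11145231e-04]
```

View pics/side11.png

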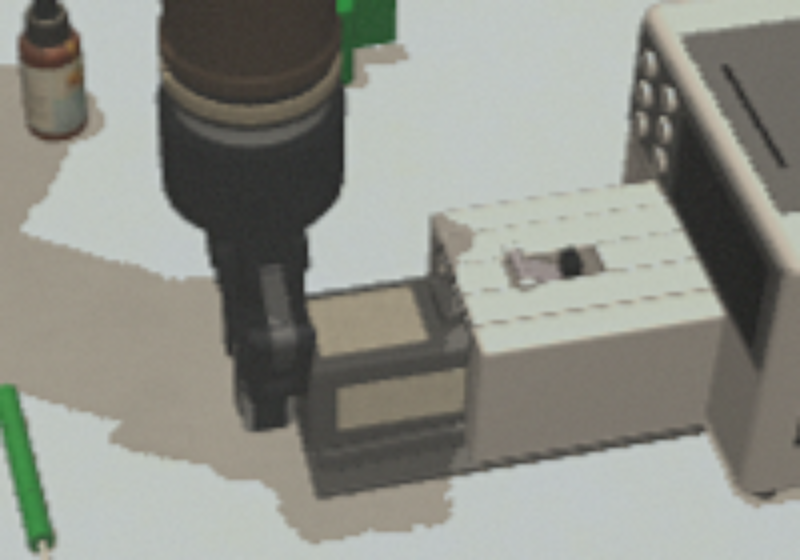

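View pics/w11.png

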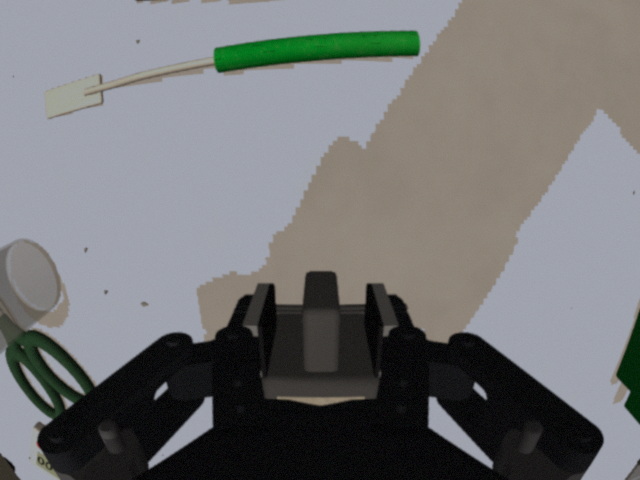

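Fin is centred between the pads at column 320. I grip it.

>>> servo_tool(
  targets=[
    [0,0,0,0,0,0,30],
    [0,0,0,0,0,0,15],
    [0,0,0,0,0,0,8],
    [0,0,0,0,0,0,8],
    [0,0,0,0,0,0,8],
    [0,0,0,0,0,0,8],
  ],
  newtons=60,
)

```text
time: 13.65
ee_pos: [0.4676, -0.1839, 0.0115]
tool_rot: [0.002, -0.0, 1.0, -0.001]
contact_force: [-1.3, 1.1, 5.7]
finger_gap: 0.0132
```

>>> servo_tool(
  targets=[
    [0,0,0,-0.6,0,0,8],
    [0,0,0,-1.3,0,0,8],
    [0,0,0,-2.0,0,0,8],
    [0,0,0,-2.7,0,0,8],
    [0,0,0,-3.4,0,0,8],
    [0,0,0,-3.8,0,0,8],
    [0,0,0,-3.8,0,0,8],
  ],
)

```text
time: 14.35
ee_pos: [0.5032, -0.1834, 0.0118]
tool_rot: [-0.002, -0.001, 1.0, 0.0]
contact_force: [-7.5, 1.0, 10.3]
finger_gap: 0.0133
```

```bash
python3 - <<'E'
from h import *
p,r,s=pose()
print(s['time'],p,s['contact_force'],s['torque'],s['finger_gap'],s['tool_rot'])
t,d=manip.grab_frame("side"); cv2.imwrite("pics/side12.png",cv2.resize(t[220:360,250:450,::-1],None,fx=4,fy=4))
E
```

```text
14.35 [ 0.50319832 -0.18338631  0.01178694] [-7.51100013  0.99869379 10.29526654] [ 0.05792489  1.23228736 -0.01120665] 0.0132576512298431 [-1.50974120e-03 -7.09119654e-04  9.99998597e-01  1.56097665e-04]
```

View pics/side12.png

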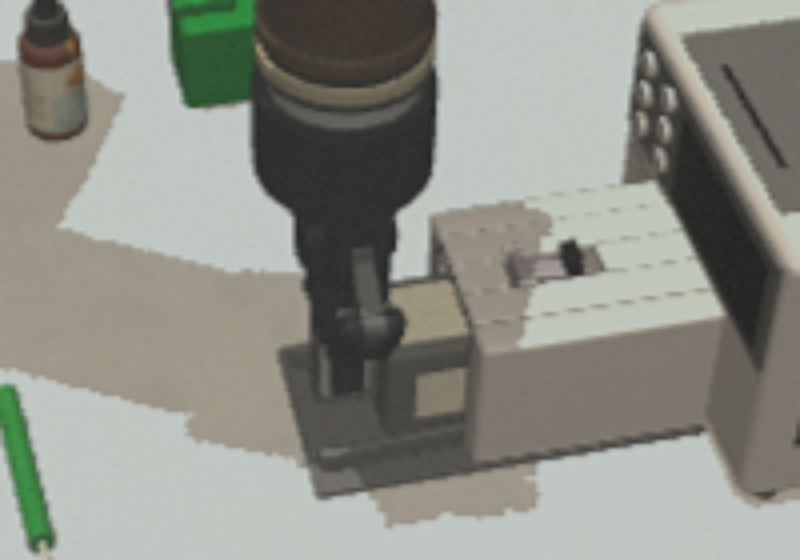

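The nose is deep in and the catch is riding up on the boss, with 10 N pressing down. I ease that and keep pushing.

>>> servo_tool(
  targets=[
    [0,0,0,0,0,-0.1,8],
    [0,0,0,-0.6,0,-0.1,8],
    [0,0,0,-1.2,0,-0.1,8],
    [0,0,0,-1.8,0,-0.1,8],
    [0,0,0,-2.2,0,-0.1,8],
    [0,0,0,-2.2,0,-0.1,8],
  ],
)

```text
time: 15.0
ee_pos: [0.5261, -0.1831, 0.0121]
tool_rot: [-0.001, -0.001, 1.0, 0.0]
contact_force: [0.2, 0.7, -3.7]
finger_gap: 0.0132
```

```bash
python3 - <<'E'
from h import *
p,r,s=pose()
print(s['time'],p,s['contact_force'],s['torque'],s['finger_gap'],s['tool_rot'])
t,d=manip.grab_frame("side"); cv2.imwrite("pics/side13.png",cv2.resize(t[220:360,250:450,::-1],None,fx=4,fy=4))
E
```

```text
15.0 [ 0.52609691 -0.18313559  0.01214677] [ 0.21290565  0.666479   -3.70528081] [0.07634101 0.20929303 0.00237187] 0.013205324017908441 [-9.26992561e-04 -8.26802312e-04  9.99999207e-01  2.05783743e-04]
```

View pics/side13.png

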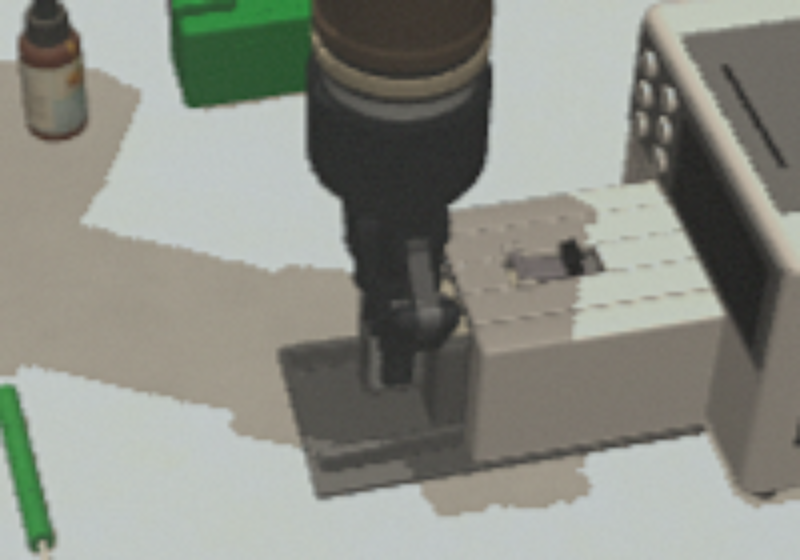

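>>> servo_tool(
  targets=[
    [0,0,0,-0.3,0,0.08,8],
    [0,0,0,-0.6,0,0.08,8],
    [0,0,0,-0.9,0,0.08,8],
    [0,0,0,-0.9,0,0.08,8],
  ],
)

```text
time: 15.45
ee_pos: [0.534, -0.1828, 0.0108]
tool_rot: [-0.002, -0.001, 1.0, 0.001]
contact_force: [-4.0, -0.8, -3.7]
finger_gap: 0.0129
```

```bash
python3 - <<'E'
from h import *
p,r,s=pose()
print(s['time'],p,s['contact_force'],s['torque'],s['finger_gap'],s['tool_rot'])
t,d=manip.grab_frame("side"); cv2.imwrite("pics/side14.png",cv2.resize(t[220:360,250:450,::-1],None,fx=4,fy=4))
E
```

```text
15.45 [ 0.53399709 -0.18281482  0.01083471] [-3.97786898 -0.83562611 -3.73047974] [-0.08858263  0.69372483 -0.09032525] 0.01289284968366852 [-1.95453008e-03 -8.21148841e-04  9.99997608e-01  5.37452591e-04]
```

View pics/side14.png

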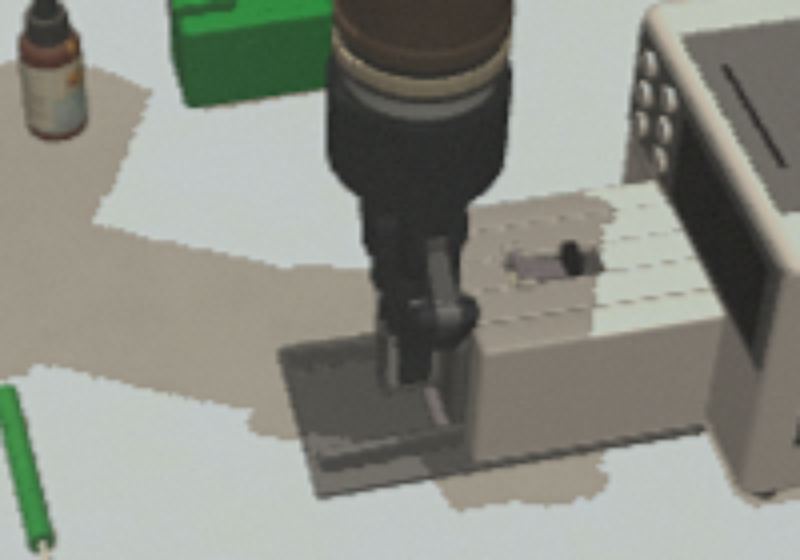

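>>> servo_tool(
  targets=[
    [0,0,0,-0.2,0,0.08,8],
    [0,0,0,-0.4,0,0.08,8],
    [0,0,0,-0.4,0,0.08,8],
  ],
)

```text
time: 15.8
ee_pos: [0.5372, -0.1827, 0.01]
tool_rot: [-0.003, -0.001, 1.0, 0.001]
contact_force: [-5.4, 0.2, -1.5]
finger_gap: 0.0131
```

```bash
python3 - <<'E'
from h import *
p,r,s=pose()
print(s['time'],p,s['contact_force'],s['torque'],s['finger_gap'],s['tool_rot'])
t,d=manip.grab_frame("side"); cv2.imwrite("pics/side15.png",cv2.resize(t[220:360,250:450,::-1],None,fx=4,fy=4))
E
```

```text
15.8 [ 0.53715978 -0.18272929  0.00996502] [-5.36738982  0.1606935  -1.47042507] [-0.0516304   0.77120805  0.00607127] 0.01308033938939986 [-2.74564327e-03 -8.42940239e-04  9.99995621e-01  7.12735182e-04]
```

View pics/side15.png

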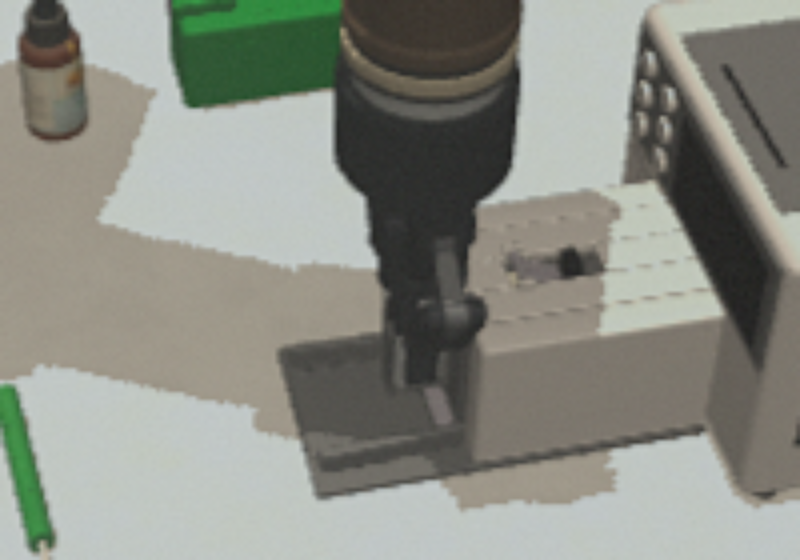

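The catch tab has dropped (crop rows 248–275 again, against 240–272 while raised). I push 1 mm more for margin, then pull back gently to test the hold.

>>> servo_tool(
  targets=[
    [0,0,0,-0.1,0,0.03,8],
    [0,0,0,-0.15,0,0.03,8],
    [0,0,0,0.1,0,0.03,8],
    [0,0,0,0.35,0,0.03,8],
    [0,0,0,0.5,0,0.03,8],
    [0,0,0,0.5,0,0.03,8],
  ],
)

```text
time: 16.45
ee_pos: [0.5344, -0.183, 0.0103]
tool_rot: [-0.0, -0.001, 1.0, 0.0]
contact_force: [4.4, 1.3, -5.8]
finger_gap: 0.013
```

The pull-back is resisted (+4.4 N toward the bay), so the catch is holding. I release the fin.

>>> servo_tool(
  targets=[
    [0,0,0,-0.1,0,0.08,8],
    [0,0,0,-0.1,0,0.15,8],
    [0,0,0,-0.1,0,0.15,20],
    [0,0,0,-0.1,0,0.15,30],
    [0,0,0,-0.1,0,0.15,32],
    [0,0,0,-0.1,0,0.15,32],
  ],
)

```text
time: 17.05
ee_pos: [0.5359, -0.1833, 0.009]
tool_rot: [0.0, -0.001, 1.0, -0.0]
contact_force: [-0.3, 1.3, -0.2]
finger_gap: 0.0272
```

>>> servo_tool(
  targets=[
    [0,0,0,1,0,-1,32],
    [0,0,0,3,0,-3,32],
    [0,0,0,5,0,-7,32],
    [0,0,0,8,0,-11,32],
    [0,0,0,12,0,-15,32],
    [0,0,0,13,0,-16,32],
    [0,0,0,13,0,-16,32],
  ],
)

```text
time: 17.75
ee_pos: [0.4063, -0.1844, 0.1717]
tool_rot: [0.003, -0.0, 1.0, -0.002]
contact_force: [-0.3, 0.1, -0.0]
finger_gap: 0.0274
```

```bash
python3 - <<'E'
from h import *
p,r,s=pose()
print(s['time'],p,s['contact_force'],s['finger_gap'])
for n in("side","wrist","top"):
    t,d=manip.grab_frame(n); np.save(f"pics/{n}16d.npy",d)
    cv2.imwrite(f"pics/{n}16.png",t[:,:,::-1])
    if n=="side": cv2.imwrite(f"pics/side16z.png",cv2.resize(t[220:360,250:450,::-1],None,fx=4,fy=4))
for n in("side","top"):
    W=cloud(n,np.load(f"pics/{n}16d.npy"));X,Y,Z=W[...,0],W[...,1],W[...,2]
    m=(X>.45)&(X<.553)&(np.abs(Y+.183)<.012)&(Z>.025)&(Z<.07)
    P=W[m];print(n,m.sum(),np.percentile(P,[1,99],axis=0).round(4))
    m=(X>.5)&(X<.555)&(np.abs(Y+.183)<.022)&(Z>.045)&(Z<.07);P=W[m];print(len(P),np.percentile(P[:,2],[50,95]).round(4) if len(P) else '')
    for k in("0","16"):
        W=cloud(n,np.load(f"pics/{n}{k}d.npy"));X,Y,Z=W[...,0],W[...,1],W[...,2]
        m=(X>.57)&(X<.65)&(np.abs(Y+.183)<.015);print(n,k,"catch zmax",np.sort(Z[m])[-5:].round(4))
E
```

```text
17.75 [ 0.40625463 -0.18443765  0.1717006 ] [-0.27002811  0.09891532 -0.01429774] 0.02737279380278659
side 298 [[ 0.5214 -0.1929  0.0255]
 [ 0.5522 -0.1747  0.0599]]
220 [0.0539 0.0604]
side 0 catch zmax [0.0838 0.0838 0.0839 0.0842 0.0856]
side 16 catch zmax [0.0832 0.0837 0.0842 0.0845 0.0848]
top 35 [[ 0.5351 -0.1854  0.0282]
 [ 0.5528 -0.1712  0.0627]]
46 [0.0566 0.0631]
top 0 catch zmax [0.0851 0.0857 0.086  0.0861 0.0872]
top 16 catch zmax [0.0854 0.0855 0.086  0.0861 0.087 ]
```

View pics/side16z.png

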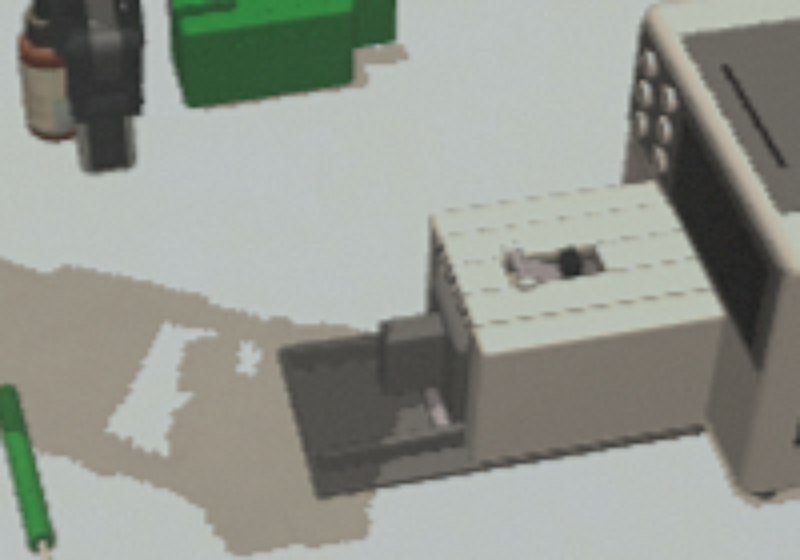

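View pics/side16.png

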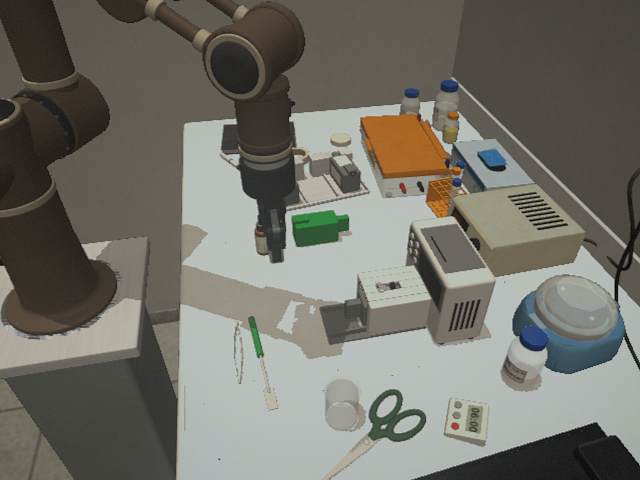

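View pics/wrist16.png

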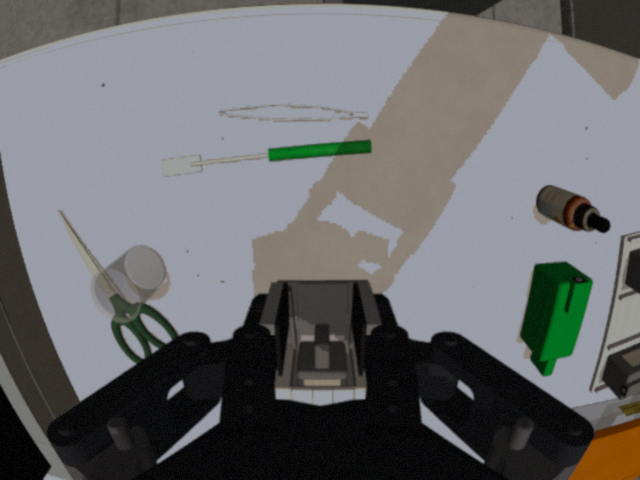

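```bash
python3 - <<'E'
from h import *
for k in("0","16"):
  for n in("top","side"):
    W=cloud(n,np.load(f"pics/{n}{k}d.npy"));X,Y,Z=W[...,0],W[...,1],W[...,2]
    for name,lo,hi,(x0,x1,y0,y1) in [("pack",.0575,.0645,(.35,.68,.1,.4)),("bystander",.03,.11,(.25,.45,0,.1)),("beaker",.03,.08,(.44,.51,-.41,-.33))]:
        m=(Z>lo)&(Z<hi)&(X>x0)&(X<x1)&(Y>y0)&(Y<y1)
        nc,l,st,ce=cv2.connectedComponentsWithStats(m.astype(np.uint8),connectivity=4)
        for i in range(1,nc):
            if st[i,4]>60:
                r=cv2.minAreaRect((W[l==i][:,:2]*1000).astype(np.float32));print(k,n,name,np.round(r[0],1),np.round(r[1],1))
E
```

```text
0 top pack [628.7 270.1] [47.4 96.8]
0 top pack [549.4 259.3] [47.5 96.4]
0 top pack [471.2 246.3] [46.9 96.2]
0 top bystander [397.3  50.5] [31.4 32.6]
0 top beaker [ 472.3 -369.8] [53.2 52.6]
0 side pack [628. 269.] [47.7 99.9]
0 side pack [549.6 256.1] [ 47.8 102.2]
0 side pack [470.6 244.1] [ 47.7 102.7]
0 side bystander [398.3  45.2] [32.8 26.6]
0 side beaker [ 472.6 -369.5] [55.4 52.1]
16 top pack [627.9 271.6] [47.2 93.1]
16 top pack [470.9 246.7] [47.5 94.9]
16 top bystander [397.  51.] [32.1 31.7]
16 side pack [627.2 270.7] [47.2 96.1]
16 side bystander [390.8  44.4] [16.4 29.6]
16 side beaker [ 472.7 -368.9] [55.9 52.1]
```

View pics/top16.png

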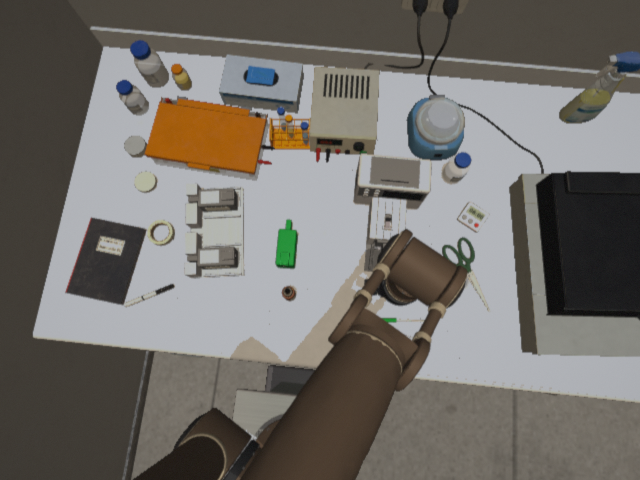

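The top view shows the two remaining packs in the rack at (215,198) and (215,257), and the dropper unmoved at (288,292). The loaded pack's fin end is at x = 0.5214, which puts its origin at 0.597, the home position. I hand in.

```bash
python3 -c "
from plant import manip
print(manip.state()['time'],manip.hand_in())"
```

```text
the job is handed in; nothing more can be done
17.9 None
```

The full pack is loaded and held by the catch, and I handed in at 17.9 s.

**Finding the full pack:** I lifted the middle pack first and read about 4 N (roughly 0.4 kg). That is well above the 0.18 kg limit for a used-up pack, so I didn't lift the other two. My first grasp closed above the pack without touching it, because the real fingertips sit about 42 mm behind where the described TCP puts them. I measured that and corrected for it.

**Loading:** I set the pack on the sill with its nose in the bay, regripped the fin and pushed it home until the catch tab dropped. A gentle pull back was resisted with about 4 N.

**Last checks:**
- **Position:** the fin end puts the pack's origin within about 1 mm of home.
- **Catch:** the tab is back at its idle height.
- **Level plate:** I couldn't read it directly. The fin height in the side view suggests it is pressed down, but the top view read about 2 mm higher than the side view, so that is only weak support.
- **Other objects:** the two used-up packs were within about 1.5 mm of their starting positions and still standing. The dropper and beaker had not moved, within measurement noise. The side view of the dropper was partly blocked by the arm, so that one rests on the top view; the beaker and the nearer used-up pack were each confirmed in one view only.

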